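# Switch the mode screw of a probe conditioner

### The arm

A 6-joint arm with a two-finger parallel gripper is mounted at the origin on a cart in front of the work surface, level with it; the furniture and walls round the work are solid. World frame = base frame: x ahead of the robot, y to its left, z up, the work surface at z = 0. Lengths are in m, angles in rad, forces in N, time in s.
With the tool pointing down it reaches from about 0.3 to 0.875 m from the base axis. Payload 6.4 kg.
Tool frame: the origin (TCP) lies midway between the tips of the shut fingers; the grasp point (between the pads) lies ctrl.grip_depth behind it (ctrl.grip_depth is the distance from the TCP to the grasp point, in m); x points along the fingers, y is the direction in which the jaws open and shut, and the axes are right-handed (so a half turn about x gives the same grasp; the last joint's range is limited). The gripper opens to 85 mm and grips with 20 to 120 N. Pads are 22 mm wide; open, the fingers measure 114 mm over their backs; the gripper's body (76 mm by 85 mm) begins 54 mm behind the grasp point. The pads swing forward as they close: fully open they stand 13 mm farther back than shut.
Start: joints at [-1.342, 0.181, 1.607, -0, 1.354, -0.206], TCP at [0.242, -0.522, 0.231] pointing down, gripper open.
Joint ranges: [-2.99, 2.99], [-0.89, 2.07], [0.3, 2.58], [-1.14, 4.28], [0, 2.63], [-3.12, 3.12]. Speed limits (rad/s): [2.57, 2.57, 3.01, 3.14, 3.14, 3.14].

### API

Orientations are given as a unit quaternion [w, x, y, z].
In Python, from bench import ctrl gives the robot as it stands.
- The arm moves only by the tool carry_out, never from a script. Its argument "motion" is one flat list of numbers, 7 for each row, row after row: the turn, a rotation vector about the tool's x, y, z in degrees, then the shift along the tool's x, y, z in m, then the gripper's target within -1 to 1 (shut at 1, half-way at 0, fully open at -1). A call has 1 to 10 rows; each row shifts and turns the pose as measured when the row begins, along the tool's axes as they then stand; what a row does not reach is not made up. A row lasts 1/10 s, in which the tool goes at most 50 mm and 8.59 degrees, less where a joint would pass 70% of its speed; a pose out of reach is approached as far as the arm can. A call with a gripper value outside its range is refused whole. The fingers move at their own pace and stop on an object; the grip force is fixed at half the most. Time passes only in rows, so rows that do not move let the fingers close. It gives the time, the measured TCP pose, the force and the opening at its end, in the units of the state.
- ctrl.get_obs(): the state, without advancing time (a new reading comes with each control period).
- ctrl.camera(name): name is "scene" or "top" or "wrist"; returns the picture (384x512x3 uint8, blue, green, red); there is no depth.
- ctrl.camera_params(name): a dict with "mtx" (3x3 intrinsics, pixels), "pose" (4x4, takes a point from camera to world coordinates); the wrist camera has in their place "hand_eye" (4x4, takes a point from camera to tool coordinates, whose origin is the TCP and whose axes are the tool frame's). Camera axes: x right, y down, z forward; pixel columns grow to the right and rows downward; lengths in m; the calibration is good to about 2 mm. A picture is of the moment at which its call begins: read the wrist's pose just before it. camera_params takes no time and is no camera call.
- ctrl.hand_in(): hands the job in, once; it reports no verdict.
Trained networks look in the newest picture that a camera, given by its name, has taken for a name from the list of things; names that differ only in an ending like _2 or _b are one class to them, and where a whole thing is asked for, a point or a joint stands for the part that bears it (a point fixed in the world has none). Each returns a list of dicts, best first, with "conf" (0 to 1); they miss things now and then, are a little off and sometimes report something else, mostly with a low value. They report only what shows in the picture. A call takes as long as a camera call.
- ctrl.boxes_of(camera, thing): "point" ([x, y, z] in m, in the coordinates of the camera as it stood for that picture, good to about 4 mm: the middle of the surface that is visible of it).
- ctrl.trace(camera, thing): "pixels" (384x512 bool, what is visible of it).
- ctrl.landmark_of(camera, thing): "point" ([x, y, z] in m, in the coordinates of the camera as it stood for that picture, good to about 4 mm: a listed point, or the origin of a listed thing).
The state is a dict: "time_s": time; "q": joint angles; "dq": joint speeds; "joint_efforts": joint torques, N m; "eef_pos": TCP position; "eef_rot": TCP orientation; "wrist_force": force on the tool from outside, world axes, zero at the start; "torque": the same for the moment, N m; "opening": opening from 0.0 (shut) to 1.0 (fully open).
Only numpy, scipy, OpenCV 4.12 (cv2) and the standard library are available. Lean on these libraries where they do the work, as an engineer would, in place of code of your own. Each camera call takes 0.05 s, during which the arm holds its last target. There are 200 camera calls.

### The job

Set the probe conditioner box to its other mode: push the sliding dust cover on its top fully open, take the flat screwdriver from the tool stand, and with its blade in the slot turn the uncovered selector a quarter turn clockwise (seen from above), to its stop. Then put the screwdriver back upright in the stand, down on its collar, leave the cover open, and do not shove the other things on the table about.

Things in the scene. Friction and masses are not known exactly. Their poses are not given: they have to be found in the camera images.
- unit: Probe conditioner: grey box 110 (x) x 190 (y) x 54 mm high, fixed to the table. Origin at the centre of its underside, z up; its front with three round sockets faces its own -x. On its aluminium top panel (54 mm high) two dark rails run along its y axis, 34 mm either side of the middle, 61 mm high; between them slides the dust cover, at first over the selector.
- selector_axis (a point): Point on the selector's axis of rotation (fixed to the box, axes parallel to the box's), 52 mm above the table, at the mouth of the selector's slot; it lies at y = -40 mm in the box's frame. The selector is a round brass disc of 33 mm diameter sunk in a round well in the top panel, its rim 1.5 mm below the panel. Its slot is 18 mm long, 4.4 mm wide and 6 mm deep, with 1.5 mm chamfers at the mouth and a dark floor.
- selector (a joint): Angle of the selector in rad, growing clockwise seen from above, from 0 to the stop at 1.571. At 0 the slot lies along the box's x axis, at 1.571 along its y axis. It stays where it is left; friction torque about 0.05 N m. A short black mark on the rim lies at one end of the slot (towards the box's front at 0).
- cover (a joint): Travel of the dust cover in m along the box's +y axis: 0 shut (centred over the selector), 0.058 fully open. It stays where it is left; pushing it takes about 2 N, and it ends on a hard stop. It starts shut or up to 10 mm open, always over the slot.
- cover_lip (a point): Centre of the pushing face (the side towards the box's -y) of the cover's upstanding lip, moving with the cover. The cover is a steel plate 61 x 58 x 3 mm, its top 58.5 mm above the table; the lip stands at its -y edge, 46 mm long (along the box's x), 10 mm thick, its top 75.5 mm above the table, this point 67.5 mm above the table. Push it towards the box's +y.
- driver: Flat screwdriver, 170 mm long, 0.12 kg, standing blade down in the stand, loose. Origin at the middle of the blade's lower edge, z along the shaft towards the handle, x along the width of the blade. Blade 14 mm wide (x), 2.5 mm thick (y), 12 mm high; shaft 9 mm diameter; steel collar 32 mm diameter from z = 77 to 82 mm; black square handle 26 x 26 mm (faces square to x and y) from z = 82 to 168 mm.
- stand: Tool stand fixed to the table: base 84 x 90 x 8 mm and a top plate 70 (x) x 84 (y) mm, its top 95 mm above the table, carried by two cheeks at its y = +-36 mm. Origin at the centre of the underside, z up. The screwdriver's collar rests on the top plate, so its blade hangs 18 mm above the table.
- stand_hole (a point): Centre of the through hole (21 mm diameter, 2 mm chamfer) in the stand's top plate, at the plate's top, 95 mm above the table. The plate is 10 mm thick; below it is open down to the base.
- caliper: Caliper 66 x 233 x 13 mm lying on the table behind the box; bystander, origin at the centre of its underside.
- plug_gauge: Small plug gauge 15 x 82 x 14 mm lying in front of the box; bystander, origin at the centre of its underside.
- loupe: Black loupe, 41 mm diameter, 44 mm high, standing beside the stand; bystander, origin at the centre of its underside.
- micrometer: Micrometer 48 x 125 x 14 mm lying behind the stand; bystander, origin at the centre of its underside.
- ring_gauge: Steel ring gauge, 48 mm diameter, 18 mm high, lying beside the stand; bystander, origin at the centre of its underside.

How it is judged:
By the outcome, as a careful person would: the job done as asked, in the order asked, and still so for the second after the job is handed in, with the robot touching nothing.
It also fails if it takes over 72 s, if anything falls off the work surface, if the arm or the gripper's body presses on something with over 40 N, if the wrist force passes 120 N, or if a joint passes its speed limit or range.

## Working session

There is one attempt and no reset: what is moved stays moved. The work goes in short steps, Python scripts to look and compute and a tool call to move; the robot and the scene stay as the last step left them, time stands still between calls to the robot, and variables do not carry over. Pictures are saved under pics/ and viewed, about 8 in all and at most 12, crops included, and the job is handed in when it is done.

Besides the shell and the picture viewer there is one more tool, called after "Call:" by a JSON object that holds its "name" and its "arguments", one argument or row to a line. carry_out: Moves the arm, as the interface text tells. Its arguments: {"type":"object","properties":{"motion":{"type":"array"}},"required":["motion"]}

```bash
mkdir -p pics; ls; cat > h.py <<'E'
import numpy as np,cv2,sys
from bench import ctrl
from scipy.spatial.transform import Rotation as R
def rot(q): return R.from_quat([q[1],q[2],q[3],q[0]])
def tool():
    o=ctrl.get_obs(); T=np.eye(4); T[:3,:3]=rot(o['eef_rot']).as_matrix(); T[:3,3]=o['eef_pos']; return T,o
def cam(name,T=None):
    p=ctrl.camera_params(name)
    return p['mtx'], (p['pose'] if name!='wrist' else T@p['hand_eye'])
def ray(K,P,u,v,z):
    d=P[:3,:3]@np.linalg.solve(K,[u,v,1.]); return P[:3,3]+d*(z-P[2,3])/d[2]
def proj(K,P,X):
    c=np.linalg.inv(P)@np.append(X,1); p=K@c[:3]; return p[:2]/p[2]
def snap(name,save=None):
    T,o=tool(); im=ctrl.camera(name); K,P=cam(name,T)
    if save: cv2.imwrite('pics/'+save,im)
    return im,K,P
def lm(name,P,t,f='landmark_of'):
    return [(round(d['conf'],2),np.round((P@np.append(d['point'],1))[:3],4)) for d in getattr(ctrl,f)(name,t)[:2]]
E
python3 - <<'E'
from h import *
T,o=tool(); print(o,ctrl.grip_depth); print(T)
a=[]
for n in ['scene','top']:
    im,K,P=snap(n); a.append(im); print(n,K,P)
    for t in ['unit','selector_axis','cover_lip','driver','stand','stand_hole','caliper','plug_gauge','loupe','micrometer','ring_gauge']:
        print(t,lm(n,P,t))
    cv2.imwrite(f'pics/{n}0.png',cv2.resize(im,(800,600)))
print(ctrl.camera_params('wrist'))
E
```

```text
pics
{'time_s': 0.0, 'q': array([-1.34231771e+00,  1.81525636e-01,  1.60801237e+00,  6.83639944e-07,
        1.35377983e+00, -2.06359952e-01]), 'dq': array([ 2.97124041e-04, -8.43630892e-04,  6.13177809e-04,  9.36420158e-04,
       -1.24721950e-03, -9.74002979e-05]), 'joint_efforts': array([-2.44440143e-04, -4.44870400e+01, -3.51341164e+01, -2.32309112e-04,
        9.00687970e-03, -6.31910737e-06]), 'eef_pos': array([ 0.24208499, -0.52095191,  0.2303907 ]), 'eef_rot': array([-0.15192026, -0.69045288, -0.15314008,  0.6904659 ]), 'wrist_force': array([ 0.02938166, -0.3339346 ,  0.15207019]), 'torque': array([0.03559175, 0.0041977 , 0.03595266]), 'opening': 0.9980242715083715} 0.0187
[[-3.90096367e-04  4.21263539e-01 -9.06938189e-01  2.42084987e-01]
 [ 1.68049892e-03 -9.06936701e-01 -4.21263571e-01 -5.20951913e-01]
 [-9.99998512e-01 -1.68844204e-03 -3.54140210e-04  2.30390698e-01]
 [ 0.00000000e+00  0.00000000e+00  0.00000000e+00  1.00000000e+00]]
scene [[465.22685851   0.         253.34979765]
 [  0.         465.22685851 191.33420017]
 [  0.           0.           1.        ]] [[ 0.413
[... 1827 characters left out ...]
)]
loupe [(0.55, array([ 0.5487, -0.0719,  0.0025]))]
micrometer [(0.73, array([ 6.417e-01, -1.766e-01,  1.000e-04]))]
ring_gauge [(0.89, array([ 5.388e-01, -2.458e-01, -5.000e-04]))]
{'mtx': array([[339.04731239,   0.        , 255.10808992],
       [  0.        , 339.04731239, 191.7929453 ],
       [  0.        ,   0.        ,   1.        ]]), 'hand_eye': array([[-7.49540258e-05, -2.88468916e-01,  9.57489258e-01,
        -1.42755418e-01],
       [ 9.99998067e-01,  1.85955824e-03,  6.38522706e-04,
         1.44713170e-03],
       [-1.96470100e-03,  9.57487455e-01,  2.88468219e-01,
        -7.41445598e-02],
       [ 0.00000000e+00,  0.00000000e+00,  0.00000000e+00,
         1.00000000e+00]])}
```

View pics/top0.png

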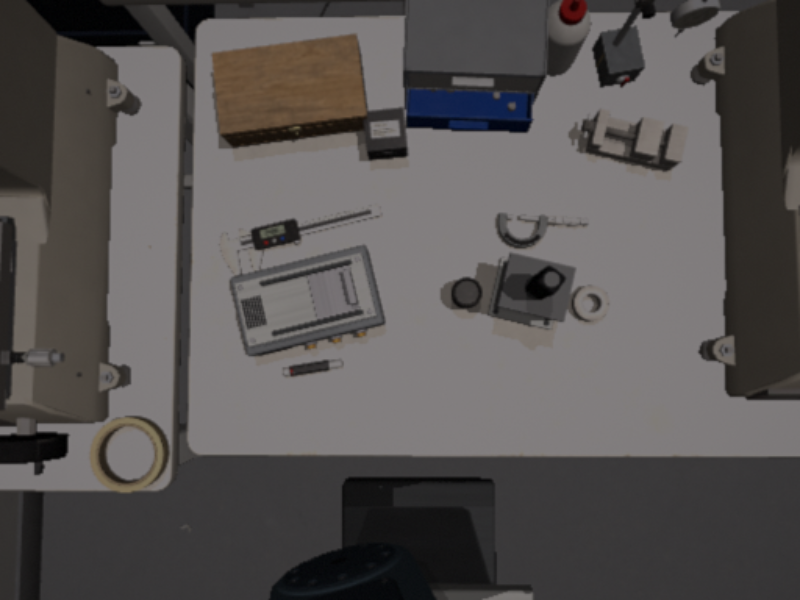

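View pics/scene0.png

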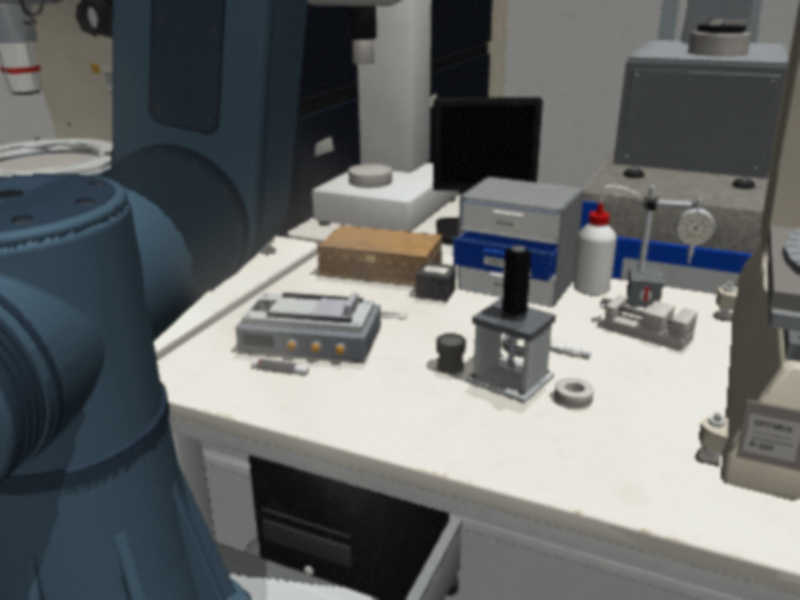

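The box, at about (307,300) in the top picture, is yawed by about 12°. Its lip is near its right end at (350,287), and the driver stands in the stand at (545,280). Next I fly over the stand, then on to the box.

```bash
cat >> h.py <<'E'
def down(yaw): # yaw (deg) of the tool's y axis, tool x down
    a=np.radians(yaw); y=np.array([np.cos(a),np.sin(a),0]); x=np.array([0,0,-1.]); return np.c_[x,y,np.cross(x,y)]
def plan(p,yaw,n,g,T=None,Rt=None):
    if T is None: T=tool()[0]
    Rt=down(yaw) if Rt is None else Rt
    dp=(np.asarray(p)-T[:3,3])/n; rv=R.from_matrix(T[:3,:3].T@Rt).as_rotvec()/n; Rc=T[:3,:3].copy()
    for i in range(n):
        s=Rc.T@dp; print(', '.join(f'{v:g}' for v in list(np.round(np.degrees(rv),2)+0)+list(np.round(s,4)+0)+[g]),end=', ' if i%10<9 and i<n-1 else '\n')
        Rc=Rc@R.from_rotvec(rv).as_matrix()
    E=np.eye(4);E[:3,:3]=Rt;E[:3,3]=p; return E
E
python3 -c "
from h import *
plan([.554,-.153,.3],12,14,-1)"
```

```text
-5.51, 0, 0, -0.0049, -0.0145, -0.0313, -1, -5.51, 0, 0, -0.0049, -0.0114, -0.0325, -1, -5.51, 0, 0, -0.0049, -0.0082, -0.0335, -1, -5.51, 0, 0, -0.0049, -0.005, -0.0341, -1, -5.51, 0, 0, -0.0049, -0.0017, -0.0344, -1, -5.51, 0, 0, -0.0049, 0.0016, -0.0344, -1, -5.51, 0, 0, -0.0049, 0.0049, -0.0341, -1, -5.51, 0, 0, -0.0049, 0.0082, -0.0335, -1, -5.51, 0, 0, -0.0049, 0.0113, -0.0326, -1, -5.51, 0, 0, -0.0049, 0.0144, -0.0313, -1
-5.51, 0, 0, -0.0049, 0.0173, -0.0298, -1, -5.51, 0, 0, -0.0049, 0.0201, -0.028, -1, -5.51, 0, 0, -0.0049, 0.0227, -0.0259, -1, -5.51, 0, 0, -0.0049, 0.0251, -0.0236, -1
```

Call:
{"name": "carry_out", "arguments": {
  "motion": [-5.5,0,0,-0.005,-0.0145,-0.031,-1,-5.5,0,0,-0.005,-0.0115,-0.0325,-1,-5.5,0,0,-0.005,-0.008,-0.0335,-1,-5.5,0,0,-0.005,-0.005,-0.034,-1,-5.5,0,0,-0.005,-0.0015,-0.0345,-1,-5.5,0,0,-0.005,0.0015,-0.0345,-1,-5.5,0,0,-0.005,0.005,-0.034,-1,-5.5,0,0,-0.005,0.008,-0.0335,-1,-5.5,0,0,-0.005,0.0115,-0.0325,-1,-5.5,0,0,-0.005,0.0145,-0.031,-1]
}}

```text
time_s: 2.2
eef_pos: [0.4662, -0.2499, 0.2827]
eef_rot: [-0.462, -0.535, -0.462, 0.535]
wrist_force: [-0.3, -1.1, -0.3]
opening: 0.996
```

Call:
{"name": "carry_out", "arguments": {
  "motion": [-5.5,0,0,-0.005,0.0175,-0.03,-1,-5.5,0,0,-0.005,0.02,-0.028,-1,-5.5,0,0,-0.005,0.0225,-0.026,-1,-5.5,0,0,-0.005,0.025,-0.0235,-1,0,0,0,0,0,0,-1]
}}

```text
time_s: 2.7
eef_pos: [0.5566, -0.1332, 0.3049]
eef_rot: [0.562, 0.431, 0.559, -0.431]
wrist_force: [-0.1, -0.8, -1.1]
opening: 1.005
```

```bash
python3 - <<'E'
from h import *
T,o=tool(); print(np.round(T,4),o['time_s'])
im,K,P=snap('wrist'); cv2.imwrite('pics/w1.png',cv2.resize(im,(800,600)))
for t in ['driver','stand','stand_hole','loupe','ring_gauge']: print(t,lm('wrist',P,t))
E
```

```text
[[ 0.0039  0.9663  0.2572  0.5566]
 [-0.0016  0.2572 -0.9664 -0.1332]
 [-1.      0.0033  0.0026  0.3049]
 [ 0.      0.      0.      1.    ]] 2.7
driver [(0.62, array([ 0.5522, -0.1544,  0.0172])), (0.43, array([ 5.447e-01, -2.420e-01, -1.000e-04]))]
stand [(0.59, array([ 5.546e-01, -1.556e-01, -1.000e-04]))]
stand_hole [(0.66, array([ 0.5565, -0.1548,  0.0965]))]
loupe [(0.78, array([ 0.553 , -0.0726, -0.0029])), (0.21, array([ 0.6433, -0.1847, -0.0053]))]
ring_gauge [(0.6, array([ 0.5424, -0.242 , -0.0015]))]
```

View pics/w1.png

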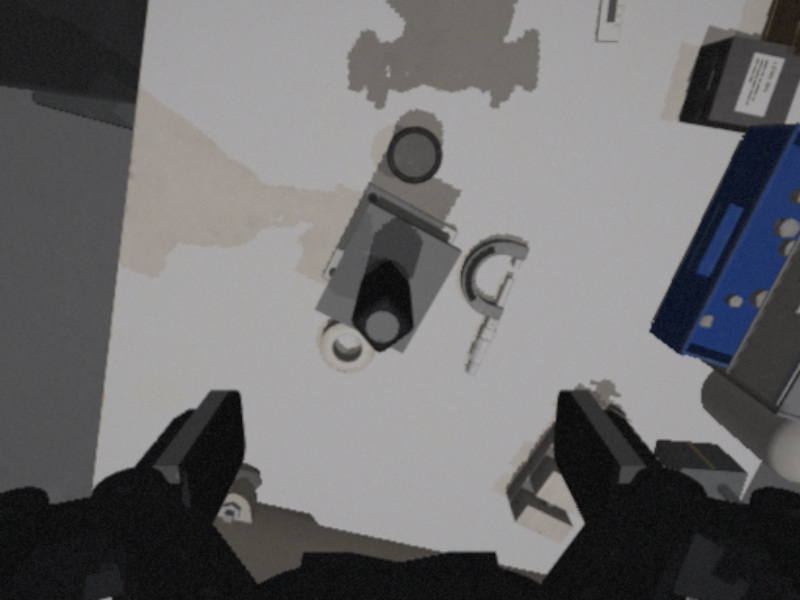

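Driver handle top is at (382,325) and the stand plate is around (390,265). I enlarge the handle with brightened contrast to read its yaw.

```bash
python3 - <<'E'
from h import *
im=cv2.imread('pics/w1.png'); 
im,K,P=snap('wrist'); cv2.imwrite('pics/w1raw.png',im); np.savez('w1.npz',K=K,P=P)
c=im[150:240,195:305].astype(float); c=np.clip(255*(c/255)**0.45,0,255).astype(np.uint8)
cv2.imwrite('pics/w1c.png',cv2.resize(c,None,fx=6,fy=6,interpolation=cv2.INTER_CUBIC))
E
```

```text
(no output)
```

View pics/w1c.png

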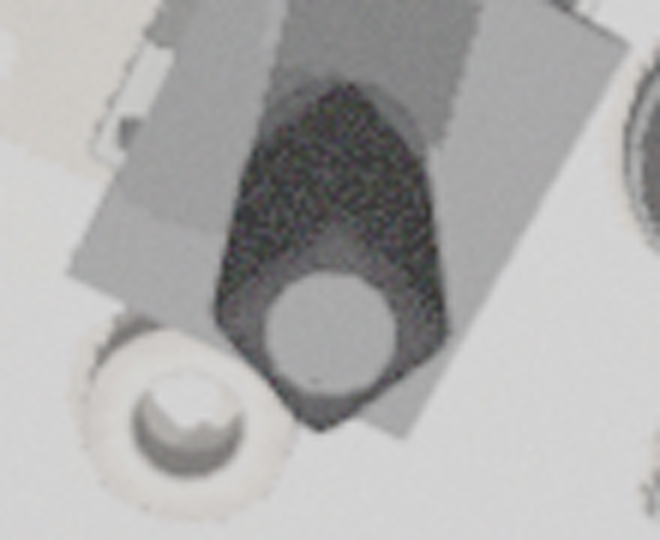

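```bash
python3 - <<'E'
from h import *
d=np.load('w1.npz');K,P=d['K'],d['P']
c=[ray(K,P,195+u/6,150+v/6,.186) for u,v in [(216,315),(320,432),(447,340)]]
b=ray(K,P,195+330/6,150+333/6,.188)
print(np.round(c,4),b)
for i in (0,1):
    e=c[i+1]-c[i]; print(np.linalg.norm(e[:2]),np.degrees(np.arctan2(e[1],e[0])))
print((c[0]+c[2])/2)
s=[ray(K,P,195+u/6,150+v/6,.095) for u,v in [(70,272),(405,437),(628,45)]]
for i in (0,1):
    e=s[i+1]-s[i]; print('stand',np.linalg.norm(e[:2]),np.degrees(np.arctan2(e[1],e[0])))
# next: above the box
plan([.545,.11,.26],12,8,1)
E
```

```text
[[ 0.54   -0.1571  0.186 ]
 [ 0.5577 -0.17    0.186 ]
 [ 0.5711 -0.1527  0.186 ]] [ 0.55537902 -0.15502066  0.188     ]
0.021960257701984877 -36.05318457597531
0.021872316425946333 52.2846942887014
[ 0.55555272 -0.15488409  0.186     ]
stand 0.06880464889889966 -13.282209337490547
stand 0.0832546968922418 76.91473054728725
0.3, 0.02, -0.01, 0.0054, 0.0066, -0.0302, 1, 0.3, 0.02, -0.01, 0.0054, 0.0065, -0.0303, 1, 0.3, 0.02, -0.01, 0.0054, 0.0063, -0.0303, 1, 0.3, 0.02, -0.01, 0.0054, 0.0061, -0.0303, 1, 0.3, 0.02, -0.01, 0.0054, 0.006, -0.0304, 1, 0.3, 0.02, -0.01, 0.0055, 0.0058, -0.0304, 1, 0.3, 0.02, -0.01, 0.0055, 0.0057, -0.0304, 1, 0.3, 0.02, -0.01, 0.0055, 0.0055, -0.0304, 1
```

The handle's centre is at (0.5555, -0.155), with its faces at yaws of about -37° and 53°. Now on to the box, shutting the gripper as I go.

Call:
{"name": "carry_out", "arguments": {
  "motion": [0.3,0,0,0.005,0.0065,-0.03,1,0.3,0,0,0.005,0.0065,-0.03,1,0.3,0,0,0.005,0.0065,-0.03,1,0.3,0,0,0.005,0.006,-0.03,1,0.3,0,0,0.006,0.006,-0.0305,1,0.3,0,0,0.006,0.006,-0.0305,1,0.3,0,0,0.006,0.006,-0.0305,1,0.3,0,0,0.006,0.0055,-0.0305,1,0,0,0,0,0,0,1]
}}

```text
time_s: 3.95
eef_pos: [0.546, 0.1079, 0.2571]
eef_rot: [0.546, 0.451, 0.543, -0.452]
wrist_force: [-0.5, -0.4, 0.1]
opening: 0.001
```

```bash
python3 - <<'E'
from h import *
T,o=tool(); print(np.round(T,4),o['time_s'],o['opening'])
im,K,P=snap('wrist'); cv2.imwrite('pics/w2raw.png',im); np.savez('w2.npz',K=K,P=P)
for t in ['unit','cover_lip','selector_axis']: print(t,lm('wrist',P,t))
for t in ['unit','cover_lip','cover']:
    m=ctrl.trace('wrist',t)
    if m:
        y,x=np.nonzero(m[0]['pixels']); print(t,m[0]['conf'],len(x),x.min(),x.max(),y.min(),y.max())
c=im.astype(float); c=np.clip(255*(c/255)**0.6,0,255).astype(np.uint8)
cv2.imwrite('pics/w2.png',cv2.resize(c,(800,600),interpolation=cv2.INTER_CUBIC))
E
```

```text
[[ 0.0019  0.9828  0.1849  0.546 ]
 [-0.0036  0.1849 -0.9828  0.1079]
 [-1.      0.0012  0.0038  0.2571]
 [ 0.      0.      0.      1.    ]] 3.95 0.0014307713215761094
unit [(0.95, array([0.5445, 0.1439, 0.0055]))]
cover_lip []
selector_axis [(0.94, array([0.5508, 0.1046, 0.0557]))]
unit 0.69 19835 199 311 22 211
cover_lip 0.66 3472 230 291 135 196
cover 0.61 3548 229 291 135 196
```

View pics/w2.png

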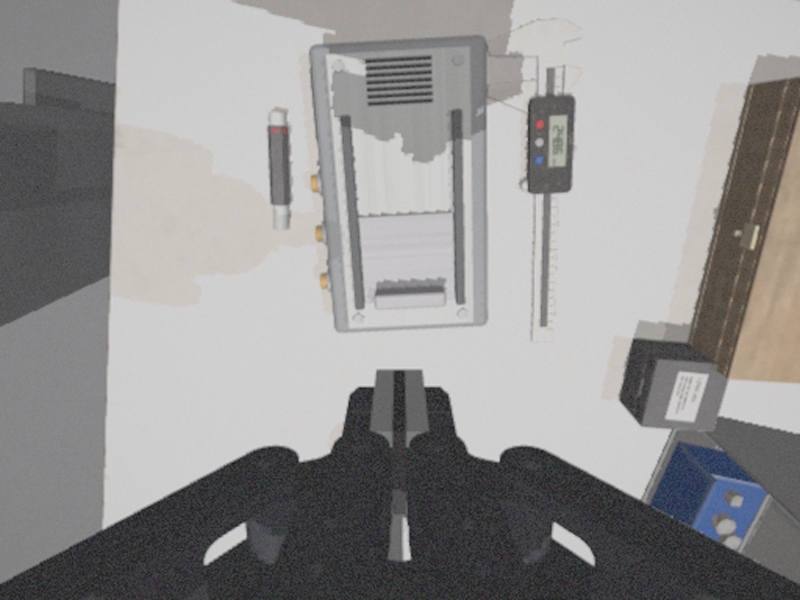

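Box corners show at (312,47), (486,38), (487,323) and (338,331); the rails at x≈347–361 and 456–461; the lip at (410,297), with the cover all but shut.

```bash
python3 - <<'E'
from h import *
d=np.load('w2.npz');K,P=d['K'],d['P']
W=lambda u,v,z: ray(K,P,u*.64,v*.64,z)
r=[W(u,v,.061) for u,v in [(353,308),(342,117),(466,304),(452,110),(365,308),(351,117),(456,304),(462,110)]]
print('rails (outer/inner approx)',np.round(r,4))
a=[W(u,v,.061) for u,v in [(359.5,308),(347,117),(461,303.5),(457,110)]]
for i in (0,2):
    e=a[i+1]-a[i]; print('yaw',np.degrees(np.arctan2(-e[0],e[1])),np.linalg.norm(e))
print('mid',np.mean(a,0), np.linalg.norm(a[0]-a[2]),np.linalg.norm(a[1]-a[3]))
c=[W(u,v,.054) for u,v in [(312,47),(486,38),(487,323),(338,331)]]
print('corners',np.round(c,4),np.mean(c,0))
for i,j in [(3,0),(2,1)]:
    e=c[j]-c[i]; print(np.degrees(np.arctan2(-e[0],e[1])),np.linalg.norm(e))
for i,j in [(0,1),(3,2)]:
    e=c[j]-c[i]; print(np.degrees(np.arctan2(e[1],e[0])),np.linalg.norm(e))
print('lip ends front top',[np.round(W(u,v,.0755),4) for u,v in [(376,307),(445,304)]])
E
```

```text
rails (outer/inner approx) [[0.524  0.0666 0.061 ]
 [0.4978 0.1851 0.061 ]
 [0.5979 0.0835 0.061 ]
 [0.5623 0.2014 0.061 ]
 [0.5319 0.0681 0.061 ]
 [0.5031 0.1861 0.061 ]
 [0.5913 0.0823 0.061 ]
 [0.5682 0.2025 0.061 ]]
yaw 13.101552321133914 0.12141230689503811
yaw 13.859377316961757 0.12231648753109159
mid [0.54718986 0.13457267 0.061     ] 0.06811226090751299 0.0665057148674642
corners [[0.4733 0.2208 0.054 ]
 [0.574  0.2449 0.054 ]
 [0.6165 0.0708 0.054 ]
 [0.5163 0.0458 0.054 ]] [0.54503094 0.14559173 0.054     ]
13.780013901648942 0.18027870459706574
13.738343781580651 0.1792586874831938
13.46336206422564 0.10349462296429354
14.028397918481298 0.10336364230339783
lip ends front top [array([0.5388, 0.0749, 0.0755]), array([0.5819, 0.0851, 0.0755])]
```

```bash
python3 - <<'E'
from h import *
E=plan([.566,.0565,.12],13.5,5,1); E=plan([.566,.0565,.0645],13.5,4,1,T=E)
E
E
```

```text
-0.61, 0.07, -0.04, 0.0278, 0.0019, 0.0099, 1, -0.61, 0.07, -0.04, 0.0278, 0.0018, 0.01, 1, -0.61, 0.07, -0.04, 0.0277, 0.0017, 0.01, 1, -0.61, 0.07, -0.04, 0.0277, 0.0016, 0.0101, 1, -0.61, 0.07, -0.04, 0.0277, 0.0015, 0.0101, 1
0, 0, 0, 0.0139, 0, 0, 1, 0, 0, 0, 0.0139, 0, 0, 1, 0, 0, 0, 0.0139, 0, 0, 1, 0, 0, 0, 0.0139, 0, 0, 1bash: E: command not found
```

Call:
{"name": "carry_out", "arguments": {
  "motion": [-0.6,0.1,0,0.0275,0.002,0.01,1,-0.6,0.1,0,0.0275,0.002,0.01,1,-0.6,0.1,0,0.0275,0.0015,0.01,1,-0.6,0,0,0.0275,0.0015,0.01,1,-0.6,0,0,0.0275,0.0015,0.01,1,0,0,0,0.008,0,0,1,0,0,0,0,0,0,1]
}}

```text
time_s: 5.0
eef_pos: [0.5707, 0.0495, 0.1127]
eef_rot: [0.557, 0.442, 0.55, -0.437]
wrist_force: [0.4, 0.6, 0.2]
opening: -0.0
```

```bash
python3 - <<'E'
from h import *
E=plan([.566,.0565,.0645],13.5,4,1); print(E)
E
```

```text
-0.1, 0.04, -0.16, 0.012, -0.0009, -0.002, 1, -0.1, 0.04, -0.16, 0.012, -0.0008, -0.002, 1, -0.1, 0.04, -0.16, 0.012, -0.0008, -0.002, 1, -0.1, 0.04, -0.16, 0.012, -0.0008, -0.002, 1
[[ 0.          0.97236992  0.23344536  0.566     ]
 [ 0.          0.23344536 -0.97236992  0.0565    ]
 [-1.          0.          0.          0.0645    ]
 [ 0.          0.          0.          1.        ]]
```

Call:
{"name": "carry_out", "arguments": {
  "motion": [-0.1,0,-0.2,0.012,-0.001,-0.002,1,-0.1,0,-0.2,0.012,-0.001,-0.002,1,-0.1,0,-0.2,0.012,-0.001,-0.002,1,-0.1,0,-0.1,0.011,-0.001,-0.002,1,0,0,0,0,0,0,1]
}}

```text
time_s: 5.5
eef_pos: [0.567, 0.0579, 0.0658]
eef_rot: [0.557, 0.438, 0.553, -0.437]
wrist_force: [-0.4, -0.3, 0.1]
opening: 0.0
```

Call:
{"name": "carry_out", "arguments": {
  "motion": [0,0,0,0,0,-0.006,1,0,0,0,0,0,-0.006,1,0,0,0,0,0,-0.006,1,0,0,0,0,0,-0.007,1,0,0,0,0,0,-0.007,1,0,0,0,0,0,-0.007,1]
}}

```text
time_s: 6.1
eef_pos: [0.5579, 0.0981, 0.0665]
eef_rot: [0.558, 0.437, 0.553, -0.438]
wrist_force: [0.4, -0.8, 0.0]
opening: 0.002
```

```bash
python3 - <<'E'
from h import *
T,o=tool(); print(np.round(T,4)); a=np.radians(13.5);yv=np.array([-np.sin(a),np.cos(a)])
d=T[:2,3]-[.5543,.1067]; print('along',d@yv,'across',d@[yv[1],-yv[0]],o['wrist_force'])
E
```

```text
[[ 0.0061  0.9722  0.2342  0.5579]
 [-0.0049  0.2343 -0.9722  0.0981]
 [-1.      0.0048  0.0062  0.0665]
 [ 0.      0.      0.      1.    ]]
along -0.009236335214177419 across 0.0014615893239284345 [ 0.3914392  -0.78316952  0.00477767]
```

Call:
{"name": "carry_out", "arguments": {
  "motion": [0,0,0,0.001,0,-0.006,1,0,0,0,0.001,0,-0.006,1,0,0,0,0,0,-0.006,1,0,0,0,0,0,-0.004,1]
}}

```text
time_s: 6.5
eef_pos: [0.5528, 0.122, 0.0651]
eef_rot: [0.559, 0.438, 0.552, -0.437]
wrist_force: [0.4, -1.9, 0.3]
opening: 0.002
```

Call:
{"name": "carry_out", "arguments": {
  "motion": [0,0,0,0,0,-0.003,1,0,0,0,0,0,-0.003,1]
}}

```text
time_s: 6.7
eef_pos: [0.552, 0.1258, 0.0654]
eef_rot: [0.561, 0.436, 0.551, -0.438]
wrist_force: [2.3, -22.6, 0.2]
opening: 0.002
```

```bash
python3 - <<'E'
from h import *
T,o=tool(); a=np.radians(13.5);yv=np.array([-np.sin(a),np.cos(a)])
d=T[:2,3]-[.5543,.1067]; print('along',d@yv,'across',d@[yv[1],-yv[0]],T[2,3],o['wrist_force'],o['time_s'])
im,K,P=snap('top'); print(lm('top',P,'cover_lip'),lm('top',P,'selector_axis'))
E
```

```text
along 0.019143806472956097 across 0.002280891157956073 0.06535418053095426 [  2.33870396 -22.64520807   0.17586305] 6.7
[(0.25, array([ 0.6412, -0.1777, -0.001 ]))] [(0.62, array([0.5479, 0.1067, 0.0493]))]
```

Hard stop reached: 22 N at a travel that fits fully open. I back off, rise and look at the selector.

Call:
{"name": "carry_out", "arguments": {
  "motion": [0,0,0,0,0,0.006,1,0,0,0,-0.01,0,0.006,1,0,0,0,-0.03,0,0.003,1,0,0,0,-0.03,0,0.003,1,0,0,0,-0.03,0,0.003,1,0,0,0,-0.015,0,0,1,0,0,0,0,0,0,1]
}}

```text
time_s: 7.55
eef_pos: [0.5559, 0.1058, 0.187]
eef_rot: [0.559, 0.438, 0.552, -0.437]
wrist_force: [0.4, -0.1, 0.6]
opening: 0.002
```

```bash
python3 - <<'E'
from h import *
T,o=tool(); print(np.round(T,4),o['time_s'])
im,K,P=snap('wrist'); cv2.imwrite('pics/w3raw.png',im); np.savez('w3.npz',K=K,P=P)
for t in ['unit','cover_lip','selector_axis']: print(t,lm('wrist',P,t))
m=ctrl.trace('wrist','selector')
if m:
    y,x=np.nonzero(m[0]['pixels']); print(m[0]['conf'],len(x),x.min(),x.max(),y.min(),y.max(),x.mean(),y.mean())
c=im[40:280,120:400].astype(float); c=np.clip(255*(c/255)**0.6,0,255).astype(np.uint8)
cv2.imwrite('pics/w3.png',cv2.resize(c,None,fx=2.5,fy=2.5,interpolation=cv2.INTER_CUBIC))
E
```

```text
[[ 0.0077  0.9722  0.2339  0.5559]
 [-0.0053  0.2339 -0.9722  0.1058]
 [-1.      0.0063  0.0069  0.187 ]
 [ 0.      0.      0.      1.    ]] 7.55
unit [(0.7, array([0.5439, 0.1461, 0.0026]))]
cover_lip [(0.66, array([0.5468, 0.1334, 0.0613]))]
selector_axis [(0.69, array([0.5562, 0.1081, 0.0544]))]
0.75 1201 231 269 156 196 250.56869275603663 175.84929225645297
```

View pics/w3.png

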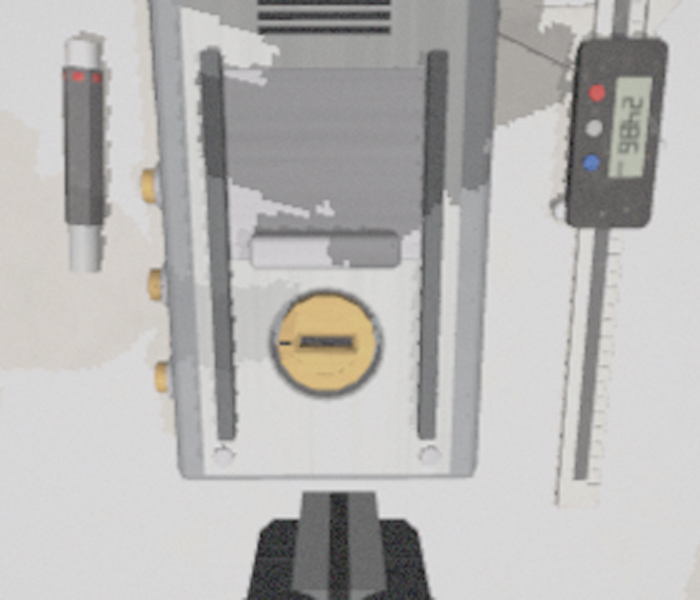

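Cover fully open. The selector's disc is centred at crop (327,342), its slot horizontal along the box's x with the mark towards the front.

```bash
python3 - <<'E'
from h import *
d=np.load('w3.npz');K,P=d['K'],d['P']
W=lambda u,v,z: ray(K,P,120+u/2.5,40+v/2.5,z)
im=cv2.imread('pics/w3raw.png')
hsv=cv2.cvtColor(im,cv2.COLOR_BGR2HSV); m=cv2.inRange(hsv[150:205,225:275],(12,60,60),(35,255,255))
c=max(cv2.findContours(m,cv2.RETR_EXTERNAL,cv2.CHAIN_APPROX_NONE)[0],key=len); el=cv2.fitEllipse(c); print(el)
u,v=el[0][0]+225,el[0][1]+150; print('selector',ray(K,P,u,v,.0525))
print('slot ctr',W(327,342,.052),'ends',[W(*q,.052) for q in [(299,342),(355,342)]])
a,b=W(299,343,.052),W(355,342,.052); e=b-a; print('slot yaw',np.degrees(np.arctan2(e[1],e[0])))
a=[W(u,v,.061) for u,v in [(227,438),(210,50),(427,438),(436,52)]]
for i in (0,2):
    e=a[i+1]-a[i]; print('rail yaw',np.degrees(np.arctan2(-e[0],e[1])),np.linalg.norm(e))
print('mid',np.mean(a,0))
plan([.5555,-.155,.26],53,9,-1)
E
```

```text
((25.09916114807129, 26.402135848999023), (38.570457458496094, 39.2576904296875), 7.597975730895996)
selector [0.55336579 0.10646363 0.0525    ]
slot ctr [0.55404674 0.10613825 0.052     ] ends [array([0.54485843, 0.10392143, 0.052     ]), array([0.56323828, 0.10835584, 0.052     ])]
slot yaw 14.620279865443763
rail yaw 13.785551135075531 0.12259080789817932
rail yaw 14.166808160859372 0.122201305511777
mid [0.54659079 0.13521021 0.061     ]
-4.38, 0.03, 0.02, -0.0085, -0.0065, 0.0283, -1, -4.38, 0.03, 0.02, -0.0085, -0.0087, 0.0277, -1, -4.38, 0.03, 0.02, -0.0085, -0.0108, 0.0269, -1, -4.38, 0.03, 0.02, -0.0085, -0.0128, 0.026, -1, -4.38, 0.03, 0.02, -0.0086, -0.0147, 0.025, -1, -4.38, 0.03, 0.02, -0.0086, -0.0166, 0.0238, -1, -4.38, 0.03, 0.02, -0.0086, -0.0184, 0.0224, -1, -4.38, 0.03, 0.02, -0.0086, -0.02, 0.0209, -1, -4.38, 0.03, 0.02, -0.0086, -0.0216, 0.0193, -1
```

Call:
{"name": "carry_out", "arguments": {
  "motion": [-4.4,0,0,-0.0085,-0.0065,0.028,-1,-4.4,0,0,-0.0085,-0.0085,0.0275,-1,-4.4,0,0,-0.0085,-0.011,0.027,-1,-4.4,0,0,-0.0085,-0.013,0.026,-1,-4.4,0,0,-0.0085,-0.0145,0.025,-1,-4.4,0,0,-0.0085,-0.0165,0.024,-1,-4.4,0,0,-0.0085,-0.0185,0.0225,-1,-4.4,0,0,-0.0085,-0.02,0.021,-1,-4,0,0,-0.0085,-0.018,0.016,-1,0,0,0,0,0,0,-1]
}}

```text
time_s: 8.8
eef_pos: [0.5525, -0.1561, 0.2459]
eef_rot: [0.664, 0.213, 0.683, -0.217]
wrist_force: [-0.2, -0.3, -0.3]
opening: 0.999
```

```bash
python3 - <<'E'
from h import *
T,o=tool(); print(np.round(T,4),o['time_s'])
im,K,P=snap('wrist'); cv2.imwrite('pics/w4raw.png',im); np.savez('w4.npz',K=K,P=P)
for t in ['driver','stand_hole']: print(t,lm('wrist',P,t))
# handle top predicted / measured by circle button
g=cv2.GaussianBlur(cv2.cvtColor(im,cv2.COLOR_BGR2GRAY),(0,0),1)
uv=proj(K,P,[.5555,-.155,.187]); print('pred',uv)
u,v=np.round(uv).astype(int); c=im[v-60:v+60,u-70:u+70].astype(float); c=np.clip(255*(c/255)**0.45,0,255).astype(np.uint8)
print(u-70,v-60); cv2.imwrite('pics/w4.png',cv2.resize(c,None,fx=4,fy=4,interpolation=cv2.INTER_CUBIC))
s,K2,P2=snap('scene'); x=proj(K2,P2,[.5555,-.155,.03]).astype(int); print(x); cc=s[x[1]-40:x[1]+40,x[0]-50:x[0]+50].astype(float); cc=np.clip(255*(cc/255)**0.6,0,255).astype(np.uint8)
a=cv2.resize(cc,(500,400),interpolation=cv2.INTER_CUBIC); b=cv2.resize(c,(0,0),fx=2,fy=2,interpolation=cv2.INTER_CUBIC)
o=np.zeros((400,790,3),np.uint8); o[:,:500]=a; o[:240,505:785]=b; cv2.imwrite('pics/w4s.png',o)
E
```

```text
[[-0.0264  0.5788  0.8151  0.5525]
 [ 0.0028  0.8154 -0.5789 -0.1561]
 [-0.9996 -0.0131 -0.0232  0.2459]
 [ 0.      0.      0.      1.    ]] 8.8
driver [(0.79, array([ 0.5513, -0.1539,  0.0161]))]
stand_hole [(0.31, array([ 0.556 , -0.0743, -0.001 ]))]
pred [260.36495565 213.35893717]
190 153
[328 229]
```

View pics/w4s.png

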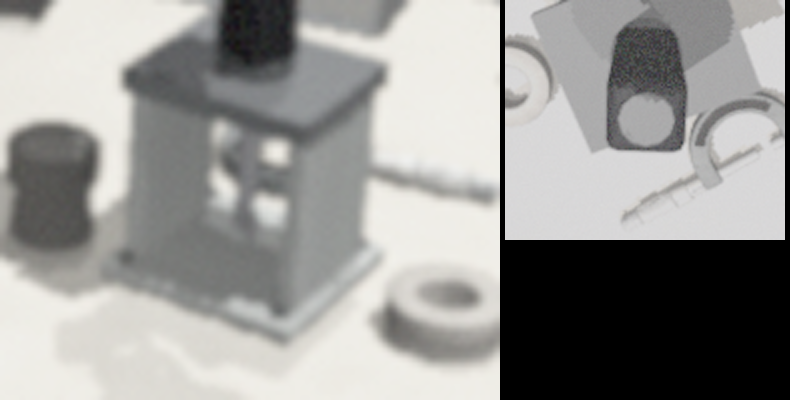

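The wrist view shows the handle top at (260,212), as predicted. Its faces are within 3° of the jaws, which are at a yaw of about 52.5°. Next I align the tool and descend.

```bash
python3 - <<'E'
from h import *
d=np.load('w4.npz');K,P=d['K'],d['P']; print(ray(K,P,260.7,212,.188))
E=plan([.5555,-.155,.225],52.5,3,-1); plan([.5555,-.155,.128],52.5,6,-1,T=E)
E
```

```text
[ 0.5545998  -0.15411292  0.188     ]
0.73, -0.49, 0.25, 0.0066, 0, 0.0017, -1, 0.73, -0.49, 0.25, 0.0066, 0, 0.0017, -1, 0.73, -0.49, 0.25, 0.0066, -0.0001, 0.0016, -1
0, 0, 0, 0.0162, 0, 0, -1, 0, 0, 0, 0.0162, 0, 0, -1, 0, 0, 0, 0.0162, 0, 0, -1, 0, 0, 0, 0.0162, 0, 0, -1, 0, 0, 0, 0.0162, 0, 0, -1, 0, 0, 0, 0.0162, 0, 0, -1
```

Call:
{"name": "carry_out", "arguments": {
  "motion": [0.7,-0.5,0.3,0.0065,0,0.0015,-1,0.7,-0.5,0.3,0.0065,0,0.0015,-1,0.7,-0.4,0.2,0.0065,0,0.001,-1,0,0,0,0,0,0,-1]
}}

```text
time_s: 9.4
eef_pos: [0.5543, -0.1505, 0.2216]
eef_rot: [0.669, 0.228, 0.67, -0.226]
wrist_force: [0.9, 0.2, -0.3]
opening: 1.002
```

```bash
python3 - <<'E'
from h import *
T,o=tool(); print(np.round(T,4)); plan([.555,-.1547,.128],52.5,6,-1)
E
```

```text
[[-7.000e-04  6.078e-01  7.941e-01  5.543e-01]
 [ 3.400e-03  7.941e-01 -6.078e-01 -1.505e-01]
 [-1.000e+00  2.300e-03 -2.600e-03  2.216e-01]
 [ 0.000e+00  0.000e+00  0.000e+00  1.000e+00]]
0.01, -0.02, -0.02, 0.0156, -0.0005, 0.0006, -1, 0.01, -0.02, -0.02, 0.0156, -0.0005, 0.0005, -1, 0.01, -0.02, -0.02, 0.0156, -0.0005, 0.0005, -1, 0.01, -0.02, -0.02, 0.0156, -0.0005, 0.0005, -1, 0.01, -0.02, -0.02, 0.0156, -0.0005, 0.0005, -1, 0.01, -0.02, -0.02, 0.0156, -0.0005, 0.0005, -1
```

Call:
{"name": "carry_out", "arguments": {
  "motion": [0,0,0,0.0155,-0.001,0.001,-1,0,0,0,0.0155,-0.001,0.001,-1,0,0,0,0.0155,-0.001,0.001,-1,0,0,0,0.0155,0,0,-1,0,0,0,0.0155,0,0,-1,0,0,0,0.012,0,0,-1,0,0,0,0,0,0,-1]
}}

```text
time_s: 10.1
eef_pos: [0.5554, -0.1534, 0.1292]
eef_rot: [0.67, 0.228, 0.67, -0.226]
wrist_force: [-0.4, 0.7, 0.3]
opening: 0.998
```

Call:
{"name": "carry_out", "arguments": {
  "motion": [0,0,0,0,0,0,1,0,0,0,0,0,0,1,0,0,0,0,0,0,1,0,0,0,0,0,0,1,0,0,0,0,0,0,1,0,0,0,0,0,0,1,0,0,0,0,0,0,1]
}}

```text
time_s: 10.8
eef_pos: [0.5571, -0.1541, 0.1323]
eef_rot: [0.672, 0.227, 0.668, -0.226]
wrist_force: [0.4, -0.3, -1.7]
opening: 0.296
```

```bash
python3 - <<'E'
from h import *
T,o=tool(); print(np.round(T,4),o['opening']); plan(T[:3,3]+[0,0,.12],52.5,4,1)
E
```

```text
[[ 5.400e-03  6.071e-01  7.946e-01  5.571e-01]
 [ 6.000e-04  7.946e-01 -6.071e-01 -1.541e-01]
 [-1.000e+00  3.700e-03  3.900e-03  1.323e-01]
 [ 0.000e+00  0.000e+00  0.000e+00  1.000e+00]] 0.2960082833553397
0.03, 0.06, -0.05, -0.03, 0.0001, 0.0001, 1, 0.03, 0.06, -0.05, -0.03, 0.0001, 0.0001, 1, 0.03, 0.06, -0.05, -0.03, 0.0001, 0.0001, 1, 0.03, 0.06, -0.05, -0.03, 0, 0, 1
```

Call:
{"name": "carry_out", "arguments": {
  "motion": [0,0,0,-0.02,0,0,1,0,0,0,-0.03,0,0,1,0,0,0,-0.03,0,0,1,0,0,0,-0.025,0,0,1,0,0,0,0,0,0,1]
}}

```text
time_s: 11.3
eef_pos: [0.5551, -0.1534, 0.2386]
eef_rot: [0.67, 0.228, 0.67, -0.225]
wrist_force: [1.0, -1.2, -0.7]
opening: 0.295
```

```bash
python3 - <<'E'
from h import *
T,o=tool(); print(np.round(T,4),o['opening'],o['wrist_force'])
im,K,P=snap('wrist'); cv2.imwrite('pics/w5raw.png',im); np.savez('w5.npz',K=K,P=P)
print(lm('wrist',P,'driver'))
c=np.clip(255*(im/255.)**0.5,0,255).astype(np.uint8)[90:330,130:390]
s,K2,P2=snap('scene'); print(lm('scene',P2,'driver')); x=proj(K2,P2,[.556,-.154,.15]).astype(int); print(x); cc=s[x[1]-40:x[1]+40,x[0]-30:x[0]+30]; cc=np.clip(255*(cc/255.)**0.6,0,255).astype(np.uint8)
o=np.zeros((480,800,3),np.uint8); o[:,:520]=cv2.resize(c,(520,480)); o[:360,525:795]=cv2.resize(cc,(270,360)); cv2.imwrite('pics/w5.png',o)
print('tip pred',proj(K,P,T[:3,3]+T[:3,0]*.11))
E
```

```text
[[ 7.000e-04  6.071e-01  7.946e-01  5.551e-01]
 [ 3.100e-03  7.946e-01 -6.071e-01 -1.534e-01]
 [-1.000e+00  2.900e-03 -1.400e-03  2.386e-01]
 [ 0.000e+00  0.000e+00  0.000e+00  1.000e+00]] 0.2954494827576907 [ 1.02540157 -1.18305342 -0.72215291]
[(0.66, array([ 0.554 , -0.1507,  0.1224]))]
[(0.63, array([ 0.5495, -0.1526,  0.1212]))]
[331 175]
tip pred [255.03409356 186.52430128]
```

View pics/w5.png

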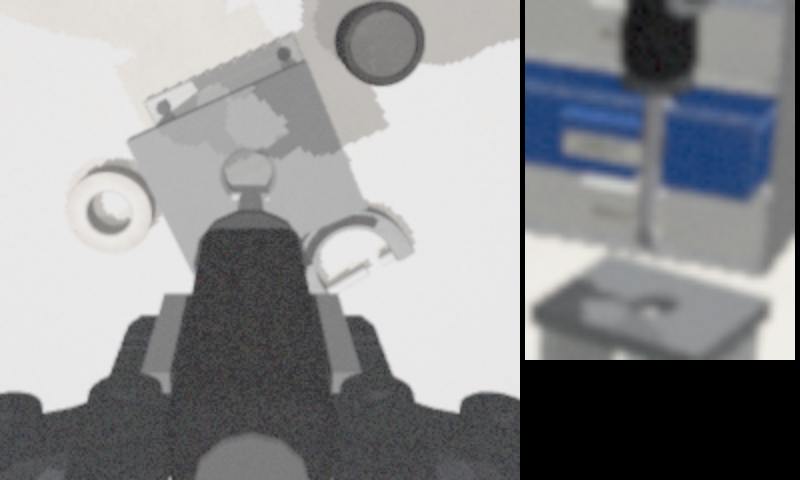

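Crop shows the stand's empty hole at (248,172) and the blade edge at (250,190), wide along the jaws' direction; the scene crop agrees (blade no wider than the shaft from that side). So the blade's x is parallel to the tool's y, and at the selector the tool's yaw should be 13.7°.

```bash
python3 - <<'E'
from h import *
E=plan([.5537,.1064,.235],13.7,10,1)
E
```

```text
3.89, -0.06, 0.01, 0, 0.0206, -0.0156, 1, 3.89, -0.06, 0.01, 0, 0.0195, -0.0169, 1, 3.89, -0.06, 0.01, -0.0001, 0.0183, -0.0182, 1, 3.89, -0.06, 0.01, -0.0001, 0.017, -0.0194, 1, 3.89, -0.06, 0.01, -0.0001, 0.0157, -0.0205, 1, 3.89, -0.06, 0.01, -0.0001, 0.0143, -0.0216, 1, 3.89, -0.06, 0.01, -0.0001, 0.0128, -0.0225, 1, 3.89, -0.06, 0.01, -0.0001, 0.0112, -0.0233, 1, 3.89, -0.06, 0.01, -0.0002, 0.0096, -0.024, 1, 3.89, -0.06, 0.01, -0.0002, 0.008, -0.0246, 1
```

Call:
{"name": "carry_out", "arguments": {
  "motion": [3.9,0,0,0,0.0205,-0.0155,1,3.9,0,0,0,0.0195,-0.017,1,3.9,0,0,0,0.0185,-0.018,1,3.9,0,0,0,0.017,-0.0195,1,3.9,0,0,0,0.0155,-0.0205,1,3.9,0,0,0,0.0145,-0.0215,1,3.9,0,0,0,0.013,-0.0225,1,3.9,0,0,0,0.011,-0.0235,1,3.9,0,0,0,0.009,-0.022,1,3.5,0,0,0,0.006,-0.015,1]
}}

```text
time_s: 12.5
eef_pos: [0.5482, 0.103, 0.2146]
eef_rot: [0.536, 0.439, 0.564, -0.449]
wrist_force: [0.3, 0.8, -1.0]
opening: 0.297
```

Call:
{"name": "carry_out", "arguments": {
  "motion": [0,0,0,0,0,0,1]
}}

```text
time_s: 12.6
eef_pos: [0.5471, 0.1049, 0.2126]
eef_rot: [0.535, 0.438, 0.565, -0.449]
wrist_force: [0.6, -0.9, -1.4]
opening: 0.297
```

```bash
python3 - <<'E'
from h import *
T,o=tool(); print(np.round(T,4),o['time_s'],o['opening'])
E=plan([.5537,.1064,.193],13.7,4,1)
E
```

```text
[[-0.0434  0.9766  0.2108  0.5471]
 [ 0.015   0.2116 -0.9772  0.1049]
 [-0.9989 -0.0393 -0.0238  0.2126]
 [ 0.      0.      0.      1.    ]] 12.6 0.29661143916755817
-0.37, -0.35, 0.56, 0.0048, 0.0019, 0.0001, 1, -0.37, -0.35, 0.56, 0.0048, 0.0018, 0.0001, 1, -0.37, -0.35, 0.56, 0.0049, 0.0018, 0.0001, 1, -0.37, -0.35, 0.56, 0.0049, 0.0017, 0.0001, 1
```

Call:
{"name": "carry_out", "arguments": {
  "motion": [-0.4,-0.4,0.6,0.004,0.002,0,1,-0.4,-0.3,0.6,0.004,0.002,0,1,-0.3,-0.3,0.5,0.004,0.002,0,1,-0.3,-0.3,0.5,0.004,0.001,0,1,0,0,0,0,0,0,1]
}}

```text
time_s: 13.1
eef_pos: [0.552, 0.1042, 0.191]
eef_rot: [0.556, 0.435, 0.557, -0.437]
wrist_force: [-0.7, 0.3, -1.1]
opening: 0.296
```

```bash
python3 - <<'E'
from h import *
T,o=tool(); print(np.round(T,4),o['time_s'],o['opening'])
E=plan([.5537,.1064,.186],13.7,2,1)
im,K,P=snap('wrist'); cv2.imwrite('pics/w6raw.png',im); np.savez('w6.npz',K=K,P=P,T=T)
uv=proj(K,P,[.5537,.1064,.0525]); print('sel pred',uv,'tip pred',proj(K,P,T[:3,3]+T[:3,0]*.1125),lm('wrist',P,'driver'),lm('wrist',P,'selector_axis'))
u0,v0=195,130; c=np.clip(255*(im/255.)**0.6,0,255).astype(np.uint8)[v0:v0+90,u0:u0+120]
cv2.imwrite('pics/w6.png',cv2.resize(c,None,fx=6,fy=6,interpolation=cv2.INTER_CUBIC))
E
```

```text
[[-3.700e-03  9.710e-01  2.389e-01  5.520e-01]
 [-6.000e-04  2.389e-01 -9.710e-01  1.042e-01]
 [-1.000e+00 -3.700e-03 -3.000e-04  1.910e-01]
 [ 0.000e+00  0.000e+00  0.000e+00  1.000e+00]] 13.1 0.295531806714071
0.06, -0.01, 0.11, 0.0025, 0.0011, -0.0009, 1, 0.06, -0.01, 0.11, 0.0025, 0.0011, -0.0009, 1
sel pred [257.07367568 175.85245794] tip pred [253.71991009 186.00223988] [(0.75, array([0.5514, 0.1045, 0.0791]))] [(0.85, array([0.554 , 0.1074, 0.058 ]))]
```

View pics/w6.png

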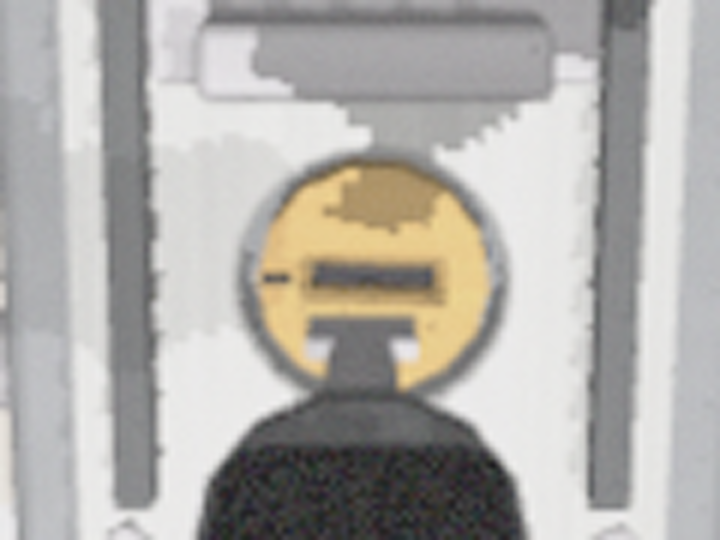

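Slot centre is at crop (373,276). The blade edge is at (361,322), parallel to the slot and offset a little in the hand. I correct for that, drop to about 6 mm above the slot and compare again.

```bash
python3 - <<'E'
from h import *
d=np.load('w6.npz');K,P,T=d['K'],d['P'],d['T']
sel=ray(K,P,195+373/6,130+276/6,.052); print('sel',sel)
for L in (.110,.1125,.115):
    t=ray(K,P,195+361/6,130+322/6,T[2,3]-L); off=T[:3,:3].T@(t-T[:3,3]); print(L,np.round(off,4))
    if L==.1125: o=off
Rt=down(14)
p=sel-Rt@[0,o[1],o[2]]; p[2]=.174; plan(p,14,3,1); print(p)
E
```

```text
sel [0.5538393  0.10617222 0.052     ]
0.11 [ 0.11    0.0011 -0.0026]
0.1125 [ 0.1125  0.0011 -0.0019]
0.115 [ 0.115   0.0011 -0.0012]
-0.06, 0, 0.05, 0.006, 0.0002, 0.0002, 1, -0.06, 0, 0.05, 0.006, 0.0002, 0.0001, 1, -0.06, 0, 0.05, 0.006, 0.0002, 0.0001, 1
[0.55320403 0.10405879 0.174     ]
```

Call:
{"name": "carry_out", "arguments": {
  "motion": [0,0,0,0.0055,0.0005,0,1,0,0,0,0.005,0,0,1,0,0,0,0.003,0,0,1,0,0,0,0,0,0,1]
}}

```text
time_s: 13.65
eef_pos: [0.5537, 0.1042, 0.1782]
eef_rot: [0.556, 0.436, 0.557, -0.437]
wrist_force: [-0.1, 0.2, -0.8]
opening: 0.298
```

```bash
python3 - <<'E'
from h import *
T,o=tool(); print(np.round(T,4),o['time_s'],o['wrist_force'])
im,K,P=snap('wrist'); cv2.imwrite('pics/w7raw.png',im); np.savez('w7.npz',K=K,P=P,T=T)
print('sel pred',proj(K,P,[.5538,.1062,.052]))
u0,v0=205,130; c=np.clip(255*(im/255.)**0.6,0,255).astype(np.uint8)[v0:v0+80,u0:u0+100]
cv2.imwrite('pics/w7.png',cv2.resize(c,None,fx=7,fy=7,interpolation=cv2.INTER_CUBIC))
E
```

```text
[[-1.000e-03  9.712e-01  2.383e-01  5.537e-01]
 [-4.000e-04  2.383e-01 -9.712e-01  1.042e-01]
 [-1.000e+00 -1.100e-03  2.000e-04  1.782e-01]
 [ 0.000e+00  0.000e+00  0.000e+00  1.000e+00]] 13.65 [-0.12253579  0.18847256 -0.76877249]
sel pred [254.62366033 179.21683669]
```

View pics/w7.png

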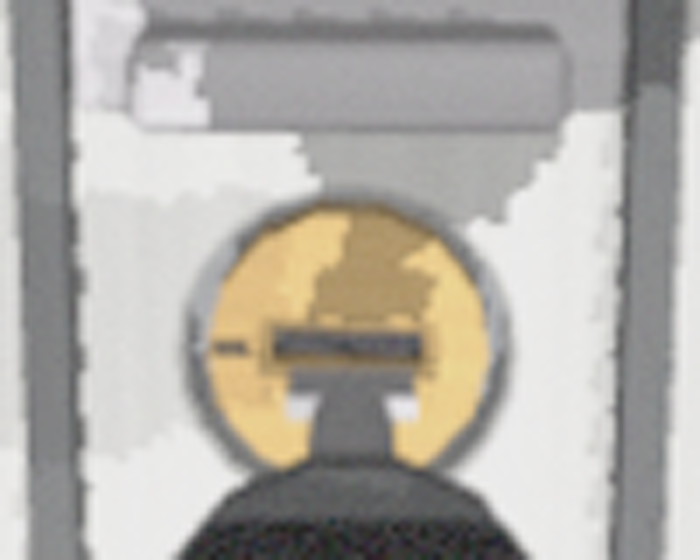

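Blade edge now at crop (352,375) against the slot centre at (348,346); I work out the lateral correction left after the descent.

```bash
python3 - <<'E'
from h import *
for f,s,b,u0,k in [('w6.npz',(373,276),(361,322),195,6),('w7.npz',(348,346),(352,375),205,7)]:
    d=np.load(f);K,P,T=d['K'],d['P'],d['T']
    sel=ray(K,P,u0+s[0]/k,130+s[1]/k,.052)
    for L in (.110,.1125,.115):
        t=ray(K,P,u0+b[0]/k,130+b[1]/k,T[2,3]-L); o=T[:3,:3].T@(t-T[:3,3]); m=T[:3,:3].T@(sel-t)
        print(f,np.round(sel,4),L,'off',np.round(o,4),'sel-tip',np.round(m,4))
E
```

```text
w6.npz [0.5538 0.1062 0.052 ] 0.11 off [ 0.11    0.0011 -0.0026] sel-tip [0.029  0.0017 0.0012]
w6.npz [0.5538 0.1062 0.052 ] 0.1125 off [ 0.1125  0.0011 -0.0019] sel-tip [0.0265 0.0017 0.0005]
w6.npz [0.5538 0.1062 0.052 ] 0.115 off [ 0.115   0.0011 -0.0012] sel-tip [ 0.024   0.0017 -0.0002]
w7.npz [0.5539 0.106  0.052 ] 0.11 off [ 0.11    0.0012 -0.0027] sel-tip [ 0.0162 -0.0005  0.0009]
w7.npz [0.5539 0.106  0.052 ] 0.1125 off [ 0.1125  0.0012 -0.002 ] sel-tip [ 0.0137 -0.0005  0.0002]
w7.npz [0.5539 0.106  0.052 ] 0.115 off [ 0.115   0.0012 -0.0013] sel-tip [ 0.0112 -0.0005 -0.0004]
```

Call:
{"name": "carry_out", "arguments": {
  "motion": [0,0,0,0.004,-0.0003,0,1,0,0,0,0.004,0,0,1,0,0,0,0.003,0,0,1]
}}

```text
time_s: 14.0
eef_pos: [0.554, 0.1042, 0.1673]
eef_rot: [0.557, 0.436, 0.556, -0.436]
wrist_force: [0.5, -0.2, -0.9]
opening: 0.294
```

Call:
{"name": "carry_out", "arguments": {
  "motion": [0,0,0,0.0025,0,0,1,0,0,0,0.002,0,0,1]
}}

```text
time_s: 14.2
eef_pos: [0.5538, 0.1042, 0.162]
eef_rot: [0.556, 0.436, 0.556, -0.436]
wrist_force: [0.6, -0.3, -1.6]
opening: 0.302
```

```bash
python3 - <<'E'
from h import *
T,o=tool(); print(np.round(T,4),o['wrist_force'],o['torque'])
E
```

```text
[[-1.000e-04  9.712e-01  2.385e-01  5.538e-01]
 [-4.000e-04  2.385e-01 -9.712e-01  1.042e-01]
 [-1.000e+00 -2.000e-04  4.000e-04  1.620e-01]
 [ 0.000e+00  0.000e+00  0.000e+00  1.000e+00]] [ 0.62496007 -0.30718354 -1.6445405 ] [-0.01769807  0.01303427 -0.05765537]
```

Call:
{"name": "carry_out", "arguments": {
  "motion": [0,0,0,0.0015,0,0,1,0,0,0,0.001,0,0,1]
}}

```text
time_s: 14.4
eef_pos: [0.5538, 0.1042, 0.1595]
eef_rot: [0.557, 0.436, 0.556, -0.436]
wrist_force: [-2.0, -0.1, 6.8]
opening: 0.297
```

Call:
{"name": "carry_out", "arguments": {
  "motion": [0,0,0,0.001,0,0,1]
}}

```text
time_s: 14.5
eef_pos: [0.554, 0.1042, 0.1594]
eef_rot: [0.557, 0.436, 0.556, -0.436]
wrist_force: [-3.7, 0.1, 9.2]
opening: 0.298
```

Call:
{"name": "carry_out", "arguments": {
  "motion": [0,0,0,0.001,0,0,1]
}}

```text
time_s: 14.6
eef_pos: [0.554, 0.1042, 0.1595]
eef_rot: [0.557, 0.436, 0.556, -0.436]
wrist_force: [-3.5, 0.5, 6.3]
opening: 0.294
```

Blade bottoms in the slot: contact at TCP z 0.1595, matching the slot floor. Now I turn clockwise about the selector's axis.

Call:
{"name": "carry_out", "arguments": {
  "motion": [5,0,0,-0.0003,-0.0007,0,1,7.5,0,0,0,-0.0003,-0.0002,1,7.5,0,0,0,-0.0002,-0.0002,1,7.5,0,0,0,-0.0002,-0.0002,1]
}}

```text
time_s: 15.0
eef_pos: [0.5525, 0.1043, 0.1604]
eef_rot: [-0.433, -0.559, -0.432, 0.56]
wrist_force: [-1.5, -1.3, -0.8]
opening: 0.292
```

```bash
cat > chk.py <<'E'
from h import *
T,o=tool(); off=np.array([0,.0012,-.002])
t=T[:3,3]+T[:3,:3]@off; e=T[:3,:3].T@(np.array([.5540,.1063,0])-t)
print('yaw',np.degrees(np.arctan2(T[1,1],T[0,1])),'z',T[2,3],'tilt',np.round(T[2,1:],4),'sel-tip tool yz',np.round(e[1:],4),'F',np.round(o['wrist_force'],1),'M',np.round(o['torque'],3),o['opening'],o['time_s'])
E
python3 chk.py
```

```text
yaw -14.585316983198286 z 0.16038385060311536 tilt [0.0007 0.0015 0.1604] sel-tip tool yz [-0.0004 -0.0006] F [-1.5 -1.3 -0.8] M [-0.213  0.237  0.021] 0.2916108865203266 15.0
```

Call:
{"name": "carry_out", "arguments": {
  "motion": [7.5,0,0,0.0005,-0.0004,-0.0004,1,7.5,0,0,0,-0.0004,-0.0003,1,7.5,0,0,0,-0.0003,-0.0002,1,7.5,0,0,0,-0.0002,-0.0002,1]
}}

```text
time_s: 15.4
eef_pos: [0.5512, 0.1047, 0.1604]
eef_rot: [-0.267, -0.654, -0.265, 0.656]
wrist_force: [-0.1, -0.1, -0.4]
opening: 0.296
```

```bash
python3 chk.py
```

```text
yaw -45.827569544345714 z 0.1603780250596134 tilt [0.0022 0.0037 0.1604] sel-tip tool yz [-0.0007 -0.0017] F [-0.1 -0.1 -0.4] M [-0.041  0.333  0.065] 0.2955354312352603 15.4
```

Call:
{"name": "carry_out", "arguments": {
  "motion": [7.5,0,0,0.0003,-0.0005,-0.0006,1,7.5,0,0,0,-0.0004,-0.0006,1,7.5,0,0,0,-0.0003,-0.0003,1,7,0,0,0,-0.0002,-0.0002,1]
}}

```text
time_s: 15.8
eef_pos: [0.5504, 0.1059, 0.1603]
eef_rot: [-0.085, -0.7, -0.081, 0.704]
wrist_force: [-1.1, 0.1, -0.2]
opening: 0.294
```

```bash
python3 chk.py
```

```text
yaw -76.56407864268381 z 0.16034737881420946 tilt [0.0052 0.006  0.1603] sel-tip tool yz [-0.0016 -0.0026] F [-1.1  0.1 -0.2] M [0.073 0.338 0.063] 0.29415846365455645 15.8
```

Call:
{"name": "carry_out", "arguments": {
  "motion": [5,0,0,0.0003,-0.0006,-0.001,1,4,0,0,0,-0.0004,-0.0005,1,0,0,0,0,0,0,1]
}}

```text
time_s: 16.1
eef_pos: [0.5504, 0.1066, 0.1604]
eef_rot: [-0.027, -0.704, -0.022, 0.71]
wrist_force: [-1.5, 0.1, -0.1]
opening: 0.296
```

```bash
python3 chk.py
```

```text
yaw -86.05026332051477 z 0.16038174183795556 tilt [0.0076 0.0084 0.1604] sel-tip tool yz [-0.0019 -0.0029] F [-1.5  0.1 -0.1] M [-0.043  0.195  0.038] 0.29573375752481945 16.1
```

Call:
{"name": "carry_out", "arguments": {
  "motion": [4,0,0,0.0005,-0.0003,-0.001,1,3,0,0,0.0005,-0.0003,-0.0005,1,0,0,0,0.0005,0,0,1]
}}

```text
time_s: 16.4
eef_pos: [0.551, 0.1071, 0.1603]
eef_rot: [0.015, -0.703, 0.021, 0.71]
wrist_force: [-2.2, -0.2, 4.4]
opening: 0.292
```

```bash
python3 chk.py; python3 - <<'E'
from h import *
im,K,P=snap('wrist'); cv2.imwrite('pics/w8raw.png',im); T,_=tool(); np.savez('w8.npz',K=K,P=P,T=T)
u,v=proj(K,P,[.5538,.1062,.052]).astype(int); print(u,v); u0,v0=u-50,v-45
c=np.clip(255*(im/255.)**0.5,0,255).astype(np.uint8)[v0:v0+90,u0:u0+100]
cv2.imwrite('pics/w8.png',cv2.resize(c,None,fx=6,fy=6,interpolation=cv2.INTER_CUBIC))
E
```

```text
yaw -92.89946892482988 z 0.16025421713368992 tilt [0.0096 0.0097 0.1603] sel-tip tool yz [-0.0021 -0.0026] F [-2.2 -0.2  4.4] M [-0.038  0.666  0.192] 0.2923656177880532 16.4
253 185
```

View pics/w8.png

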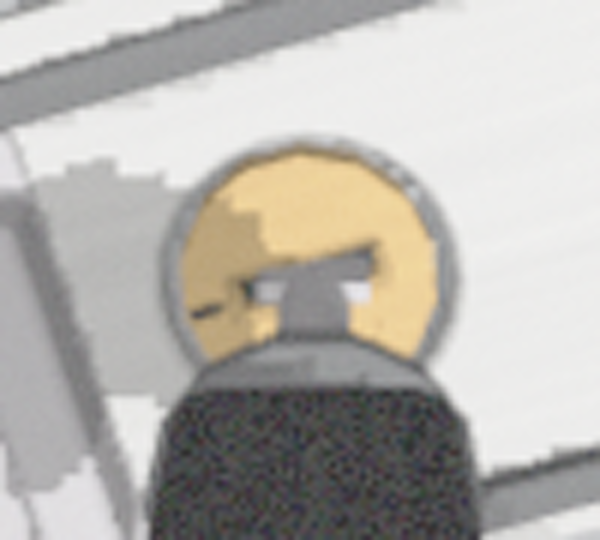

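```bash
python3 - <<'E'
from h import *
d=np.load('w8.npz');K,P,T=d['K'],d['P'],d['T']
u,v=proj(K,P,[.5538,.1062,.052]).astype(int)
W=lambda a,b,z=.0525: ray(K,P,u-50+a/6,v-45+b/6,z)
im=cv2.imread('pics/w8raw.png'); print(u,v)
s=W(310,268); print('slot ctr',s)
for a,b in [((192,316),(217,307)),((248,293),(378,245)),((204,312),(378,247))]:
    e=W(*b)-W(*a); print('dir',np.degrees(np.arctan2(e[1],e[0])))
for a,b in [((0,128),(430,0)),((0,80),(250,0))]:
    e=W(*b,.061)-W(*a,.061); print('rail',np.degrees(np.arctan2(e[1],e[0])))
m=cv2.inRange(cv2.cvtColor(im,cv2.COLOR_BGR2HSV)[v-45:v+45,u-50:u+50],(12,50,50),(35,255,255))
c=max(cv2.findContours(m,cv2.RETR_EXTERNAL,cv2.CHAIN_APPROX_NONE)[0],key=len); 
print(cv2.minEnclosingCircle(c), cv2.boundingRect(c))
E
```

```text
253 185
slot ctr [0.55483174 0.10503843 0.0525    ]
dir -72.38601310935262
dir -71.91285533939347
dir -71.6815191403883
rail -76.2228260032477
rail -75.16894989331357
((51.0, 45.40322494506836), 21.970050811767578) (30, 24, 43, 37)
```

The mark shows the selector at about 86°, and the blade is cocked some 20° in the slot. So it rides in the chamfers rather than seated, and its tip is about 110 mm below the TCP. I turn back to the slot's direction, seat it properly and finish the turn.

```bash
python3 - <<'E'
from h import *
plan([.5511,.1066,.1612],-72.5,3,1)
E
```

```text
-6.78, 0.21, -0.15, -0.0003, 0.0002, 0, 1, -6.78, 0.21, -0.15, -0.0003, 0.0002, 0, 1, -6.78, 0.21, -0.15, -0.0003, 0.0002, 0, 1
```

Call:
{"name": "carry_out", "arguments": {
  "motion": [-6.8,0.2,-0.2,-0.0005,0.0002,0,1,-6.8,0.2,-0.2,-0.0003,0.0002,0,1,-6.3,0.2,-0.1,0,0.0002,0,1,0,0,0,0,0,0,1]
}}

```text
time_s: 16.85
eef_pos: [0.5503, 0.1059, 0.1599]
eef_rot: [-0.112, -0.698, -0.112, 0.699]
wrist_force: [-1.6, 0.3, -0.9]
opening: 0.298
```

Call:
{"name": "carry_out", "arguments": {
  "motion": [0,0,0,0.0015,0,0,1,0,0,0,0.0015,0,0,1]
}}

```text
time_s: 17.05
eef_pos: [0.5511, 0.106, 0.1593]
eef_rot: [-0.111, -0.698, -0.111, 0.698]
wrist_force: [-6.3, -1.1, 14.4]
opening: 0.299
```

```bash
sed -i 's/-.002\]/-.0027]/; s/.1063,0/.1062,0/' chk.py; python3 chk.py
```

```text
yaw -71.97566407812137 z 0.15930646410614444 tilt [-4.000e-04  1.000e-04  1.593e-01] sel-tip tool yz [-0.0004 -0.0002] F [-6.3 -1.1 14.4] M [-0.086  1.798 -0.007] 0.29896035510959057 17.05
```

Call:
{"name": "carry_out", "arguments": {
  "motion": [0,0,0,-0.0015,0,0.001,1,0,0,0,0,0,0.0008,1]
}}

```text
time_s: 17.25
eef_pos: [0.55, 0.1057, 0.1613]
eef_rot: [0.109, 0.699, 0.11, -0.698]
wrist_force: [0.2, 0.1, -0.8]
opening: 0.294
```

Call:
{"name": "carry_out", "arguments": {
  "motion": [0,0,0,0.0015,0,0,1,0,0,0,0.002,0,0,1]
}}

```text
time_s: 17.45
eef_pos: [0.551, 0.1058, 0.1592]
eef_rot: [0.109, 0.7, 0.109, -0.697]
wrist_force: [-6.3, -0.1, 20.5]
opening: 0.299
```

```bash
python3 chk.py; python3 - <<'E'
from h import *
im,K,P=snap('wrist'); cv2.imwrite('pics/w9raw.png',im); T,_=tool(); np.savez('w9.npz',K=K,P=P,T=T)
print(lm('wrist',P,'driver'),lm('wrist',P,'selector_axis'))
E
```

```text
yaw -72.26119642287473 z 0.15916904730307055 tilt [ 0.0003 -0.0041  0.1592] sel-tip tool yz [-0.0007  0.0004] F [-6.3 -0.1 20.5] M [0.108 1.684 0.043] 0.2985347351425937 17.45
[(0.96, array([0.5535, 0.1056, 0.0427])), (0.59, array([0.5457, 0.1324, 0.0598]))] [(0.64, array([0.5532, 0.1068, 0.0509]))]
```

```bash
python3 - <<'E'
from h import *
out=[]
for f in ('w8','w9'):
    d=np.load(f+'.npz'); im=cv2.imread(f'pics/{f}raw.png'); u,v=proj(d['K'],d['P'],[.5538,.1062,.052]).astype(int); print(f,u,v)
    c=np.clip(255*(im/255.)**0.5,0,255).astype(np.uint8)[v-28:v+22,u-28:u+28]
    out.append(cv2.resize(c,None,fx=7,fy=7,interpolation=cv2.INTER_CUBIC))
cv2.imwrite('pics/cmp.png',np.hstack(out))
E
```

```text
w8 253 185
w9 253 187
```

View pics/cmp.png

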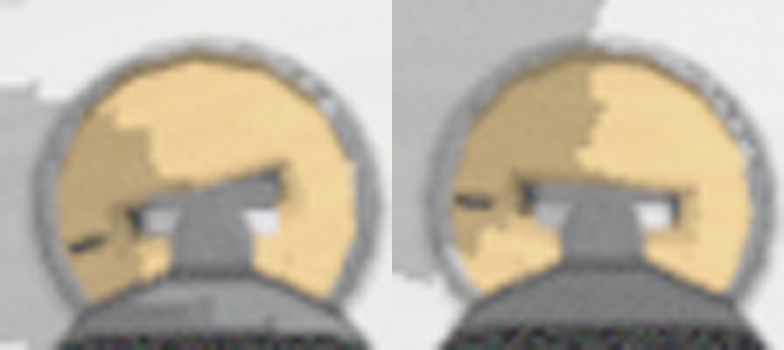

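Left (w8) the mark and slot lie at about 17° in the image. That puts them parallel to the rails, so the selector is at or near its stop; the torque had also risen there. Right (w9) the blade is aligned with the slot and down in it. For certainty I turn on against the stop, seated, watching the torque.

Call:
{"name": "carry_out", "arguments": {
  "motion": [5,0,0,-0.0005,-0.0002,0,1,5,0,0,0,-0.0002,-0.0001,1,4,0,0,0,-0.0002,-0.0001,1,0,0,0,0,0,0,1]
}}

```text
time_s: 18.0
eef_pos: [0.5499, 0.1064, 0.1595]
eef_rot: [0.019, 0.707, 0.02, -0.706]
wrist_force: [-2.0, -0.2, 3.8]
opening: 0.298
```

```bash
python3 chk.py; python3 - <<'E'
from h import *
for f in ('w8','w9'):
    d=np.load(f+'.npz'); K,P=d['K'],d['P']; im=cv2.imread(f'pics/{f}raw.png'); g=cv2.cvtColor(im,cv2.COLOR_BGR2GRAY); 
    u,v=proj(K,P,[.5538,.1062,.052])
    for l in cv2.createLineSegmentDetector().detect(g)[0][:,0]:
        L=np.hypot(l[2]-l[0],l[3]-l[1]); m=np.array([(l[0]+l[2])/2,(l[1]+l[3])/2]); r=np.hypot(*(m-[u,v]))
        if L>45 and r<150 or (r<20 and L>4):
            a,b=ray(K,P,l[0],l[1],.054),ray(K,P,l[2],l[3],.054); e=b-a; A=np.degrees(np.arctan2(e[1],e[0]))%180
            if 92<A<120: print(f,np.round(m-[u,v]),round(L),round(A,1))
E
```

```text
yaw -86.850433965881 z 0.15953881703578396 tilt [-0.0004 -0.0011  0.1595] sel-tip tool yz [-0.0007 -0.0012] F [-2.  -0.2  3.8] M [-0.008  0.457  0.023] 0.2980919966394981 18.0
w8 [-99. -20.] 67 104.0
w8 [-20. -44.] 97 103.8
w8 [ -12. -139.] 128 103.8
w8 [-17. -53.] 132 103.8
w8 [-50. -24.] 166 103.9
w8 [ -14. -146.] 128 103.8
w8 [-97.  88.] 62 103.9
w8 [-0. -4.] 25 101.6
w8 [-12.  12.] 11 112.8
w8 [-63. -62.] 102 103.9
w8 [-146.  -35.] 71 104.6
w8 [  -2. -135.] 141 103.8
w8 [-62. -56.] 228 103.5
w8 [-130.  -19.] 96 103.8
w8 [-70.  64.] 53 103.8
w9 [-76.  44.] 91 104.0
w9 [-25. -50.] 57 103.5
w9 [-74.  35.] 90 104.1
w9 [-116.   52.] 95 103.7
w9 [  2. -55.] 134 103.7
w9 [  33. -133.] 126 103.7
w9 [ 11. -37.] 69 104.8
w9 [  34. -141.] 126 103.8
w9 [-75. -43.] 99 104.0
w9 [ -3. -19.] 18 116.3
w9 [ 1. -4.] 24 102.5
w9 [-12.   2.] 13 109.4
w9 [ -5. -79.] 100 103.7
w9 [-96. -54.] 54 103.9
w9 [-83.  48.] 75 103.8
w9 [  59. -125.] 103 103.8
w9 [ -4. -72.] 156 103.5
w9 [  69. -122.] 49 103.8
w9 [-120.  -64.] 102 103.8
w9 [ 1. 17.] 39 107.8
w9 [-72.  39.] 85 103.8
w9 [-124.  -82.] 77 103.7
```

Call:
{"name": "carry_out", "arguments": {
  "motion": [4,0,0,0,-0.0003,-0.0005,1,3,0,0,0,-0.0002,-0.0003,1]
}}

```text
time_s: 18.2
eef_pos: [0.5501, 0.1068, 0.1596]
eef_rot: [0.023, -0.707, 0.024, 0.707]
wrist_force: [-3.1, -0.4, 3.4]
opening: 0.298
```

```bash
python3 chk.py
```

```text
yaw -93.81625713027876 z 0.15957739065398005 tilt [1.000e-04 4.000e-04 1.596e-01] sel-tip tool yz [-0.0009 -0.0012] F [-3.1 -0.4  3.4] M [-0.091  0.7    0.216] 0.2978663735516741 18.2
```

Call:
{"name": "carry_out", "arguments": {
  "motion": [3,0,0,0,-0.0002,-0.0003,1,2,0,0,0,0,0,1]
}}

```text
time_s: 18.4
eef_pos: [0.5501, 0.107, 0.1596]
eef_rot: [0.054, -0.705, 0.054, 0.706]
wrist_force: [-1.3, 0.3, 2.9]
opening: 0.296
```

```bash
python3 chk.py
```

```text
yaw -98.74284169506369 z 0.15960633375934857 tilt [0.0008 0.0015 0.1596] sel-tip tool yz [-0.0011 -0.0016] F [-1.3  0.3  2.9] M [0.075 0.434 0.458] 0.29635785881522125 18.4
```

Torque climbs steadily to 0.46 N m against the stop (friction is about 0.05), so the selector is fully round. I unwind the twist within the slot's play and lift out.

Call:
{"name": "carry_out", "arguments": {
  "motion": [-6,0,0,-0.0003,0.0002,0.0002,1,-6,0,0,-0.0005,0.0002,0.0002,1,0,0,0,-0.004,0,0,1,0,0,0,-0.008,0,0,1,0,0,0,-0.02,0,0,1,0,0,0,-0.025,0,0,1,0,0,0,-0.015,0,0,1,0,0,0,0,0,0,1]
}}

```text
time_s: 19.2
eef_pos: [0.5499, 0.1068, 0.2348]
eef_rot: [-0.021, -0.706, -0.021, 0.707]
wrist_force: [-0.5, 0.7, -1.4]
opening: 0.295
```

```bash
python3 chk.py; python3 - <<'E'
from h import *
im,K,P=snap('wrist'); cv2.imwrite('pics/w10raw.png',im); T,_=tool(); np.savez('w10.npz',K=K,P=P,T=T)
g=cv2.cvtColor(im,cv2.COLOR_BGR2GRAY); u,v=proj(K,P,[.5538,.1062,.052]); print(T[:3,3],u,v)
for l in cv2.createLineSegmentDetector().detect(g)[0][:,0]:
    L=np.hypot(l[2]-l[0],l[3]-l[1]); m=np.array([(l[0]+l[2])/2,(l[1]+l[3])/2]); r=np.hypot(*(m-[u,v]))
    if r<12 and L>4:
        a,b=ray(K,P,l[0],l[1],.052),ray(K,P,l[2],l[3],.052); e=b-a; print(np.round(m-[u,v]),round(L),np.round(np.degrees(np.arctan2(e[1],e[0]))%180,1),(a+b)[:2]/2)
# dark slot pixels inside the brass
roi=g[int(v)-8:int(v)+9,int(u)-12:int(u)+13]; print(roi[:, ::1])
print(lm('wrist',P,'driver'),lm('wrist',P,'cover_lip'))
E
```

```text
yaw -86.611922184251 z 0.2347749864662766 tilt [-1.000e-04  1.800e-03  2.348e-01] sel-tip tool yz [-0.0003 -0.0018] F [-0.5  0.7 -1.4] M [ 0.022 -0.038 -0.028] 0.2950039823069525 19.2
[0.54941931 0.10683549 0.23364067] 254.6961139277883 164.77066714562008
[ 0. -3.] 20 103.9 [0.55645093 0.10631947]
[1. 3.] 18 103.4 [0.55120868 0.10536752]
[[147 170 172 172 171 169 172 171 173 174 172 171 171 169 172 172 171 172
  171 175 178 179 176 178 179]
 [165 171 172 172 174 171 171 171 172 170 170 172 171 173 171 171 172 173
  174 173 175 177 178 176 177]
 [172 174 172 173 173 174 172 169 169 170 171 172 173 173 175 174 175 175
  172 174 177 174 176 175 175]
 [172 175 172 174 173 174 172 170 176 172 173 174 176 173 174 176 174 173
  172 172 174 172 175 172 173]
 [172 175 173 174 173 175 172 174 175 177 175 173 174 173 172 172 176 173
  171 158 157 153 145 157 177]
 [173 173 172 176 175 172 175 172 173 172 173 171 172 169 161 154 154 146
  141 134 122 104 101 127 170]
 [174 173 171 172 173 173 173 168 162 156 152 145 140 133 128 118 108  96
   85  79  69  59  90 129 164]
 [169 171 164 156 154 144
[... 449 characters left out ...]
 93  98 118 125 132
  130 135 135 141 154 156 165]
 [ 57  87 132 150 120  76  88  95 101 119 131 128 130 134 135 142 145 151
  156 159 162 169 168 161 160]
 [155 160 165 159 137 131 134 136 134 143 146 155 157 158 166 166 171 170
  170 172 175 178 175 167 158]
 [173 174 174 170 153 154 158 158 163 170 170 169 172 174 175 177 176 174
  175 176 173 174 174 172 170]
 [172 172 172 157 151 172 173 173 175 175 176 175 176 175 177 174 173 175
  176 175 175 175 174 173 174]
 [173 174 173 167 168 174 176 176 174 173 174 173 173 174 173 174 174 174
  175 176 176 171 166 176 176]]
[(0.9, array([0.5515, 0.1049, 0.121 ]))] [(0.91, array([0.545 , 0.1294, 0.0621])), (0.19, array([0.5532, 0.1085, 0.0544]))]
```

Selector verified: the slot edges lie at 103.9° and 103.4° against the box's y axis at 103.8°, so it stands at 90° within about 0.5°. Now back to the stand.

```bash
python3 - <<'E'
from h import *
d=np.load('w1.npz');K,P=d['K'],d['P']
s=[ray(K,P,195+u/6,150+v/6,.095) for u,v in [(70,272),(628,45)]]; print('plate centre',np.mean(s,0))
d=np.load('w5.npz');K,P=d['K'],d['P']; print('hole w5',ray(K,P,130+124,90+87,.095))
g=cv2.cvtColor(cv2.imread('pics/w5raw.png'),cv2.COLOR_BGR2GRAY); print(g[160:194:2,236:274:2])
plan([.5545,-.152,.237],-86.6,8,1)
E
```

```text
plate centre [ 0.55645835 -0.15454587  0.095     ]
hole w5 [ 0.55529968 -0.15427033  0.095     ]
[[112 115 113 113 113 115 128 130 133 133 128 129 126 130 130 130  94  81
   81]
 [114 112 112 110 110 112 117 115 126 129 129 130 130 129 128  90  81  81
   79]
 [119 112 113 114 112 113 105  96  93 104 111 110  88  93  83  78  83  80
   82]
 [132 117 121 112 117  95  89  94 100 100 101  88  63  71  81  83  80  79
   83]
 [131 127 131 125  98  99 100  98  99 109 125 123 125 106  89  88  90  82
  110]
 [130 128 132 105  95  96 106 121 121 126 129 125 124 125 109 115 128 119
  129]
 [132 131 123  93  98 117 126 127 126 127 126 126 124 124 122 103 129 127
  130]
 [131 128 109 106 122 128 127 127 125 125 125 122 127 129 126 104 124 129
  127]
 [133 130 101  93 128 126 128 127 127 125 128 130 129 129 128  96 118 128
  129]
 [131 132 102  80 126 125 129 126 132 130 131 128 128 125 119  90 120 128
  129]
 [133 131 105  79 111 128 129 128 130 131 129 125 126 126  88 101 119 130
  130]
 [130 130 120  86  59  97 100  97  98  99 100  98  99 101  70  99 128 129
  127]
 [129 130 129  95  78  59  61  67  60  63  57  65  62  63  84 115 129 130
  129]
 [130 130 129 123  88 109 107  94  64  62  61  63  79  85  95 128 129 129
  127]
 [130 131 131 129 124 172 188  78  62  64  61  61  86 119 143 128 127 128
  131]
 [133 130 132 129 130 142 131  63  58  61  63  60  69 134 141 128 127 128
  127]
 [129 130 129 133 129 130 116  62  62  63  67  60  62 128 130 126 129 127
  131]]
0, 0.05, 0, -0.0007, 0.0323, 0.0011, 1, 0, 0.05, 0, -0.0007, 0.0323, 0.0011, 1, 0, 0.05, 0, -0.0007, 0.0323, 0.0011, 1, 0, 0.05, 0, -0.0007, 0.0323, 0.0011, 1, 0, 0.05, 0, -0.0007, 0.0323, 0.0011, 1, 0, 0.05, 0, -0.0007, 0.0323, 0.0011, 1, 0, 0.05, 0, -0.0007, 0.0323, 0.0011, 1, 0, 0.05, 0, -0.0007, 0.0323, 0.0011, 1
```

Call:
{"name": "carry_out", "arguments": {
  "motion": [0,0,0,-0.001,0.03,0.001,1,0,0,0,-0.001,0.032,0.001,1,0,0,0,-0.001,0.032,0.001,1,0,0,0,-0.001,0.032,0.001,1,0,0,0,-0.001,0.032,0.001,1,0,0,0,-0.001,0.032,0.001,1,0,0,0,-0.001,0.032,0.001,1,0,0,0,0,0.026,0,1,0,0,0,0,0,0,1]
}}

```text
time_s: 20.25
eef_pos: [0.5494, -0.1475, 0.2241]
eef_rot: [-0.018, -0.697, -0.024, 0.716]
wrist_force: [-0.8, 1.3, -1.7]
opening: 0.295
```

```bash
python3 - <<'E'
from h import *
T,o=tool(); print(np.round(T,4),o['time_s'])
plan([.5537,-.1529,.225],-86.6,3,1)
E
```

```text
[[-0.0272  0.0591 -0.9979  0.5494]
 [ 0.0067 -0.9982 -0.0593 -0.1475]
 [-0.9996 -0.0083  0.0267  0.2241]
 [ 0.      0.      0.      1.    ]] 20.25
0, 0.51, 0.16, -0.0003, 0.0019, -0.0013, 1, 0, 0.51, 0.16, -0.0003, 0.0019, -0.0013, 1, 0, 0.51, 0.16, -0.0003, 0.0019, -0.0013, 1
```

Call:
{"name": "carry_out", "arguments": {
  "motion": [0,0.5,0.2,-0.001,0.002,-0.0015,1,0,0.5,0.2,-0.001,0.002,-0.0015,1,0,0.5,0.1,0,0.0015,-0.001,1,0,0,0,0,0,0,1]
}}

```text
time_s: 20.65
eef_pos: [0.5526, -0.1505, 0.223]
eef_rot: [-0.02, -0.706, -0.022, 0.708]
wrist_force: [-0.1, -0.4, -1.6]
opening: 0.297
```

```bash
python3 - <<'E'
from h import *
T,o=tool(); print(np.round(T,4),o['time_s'])
im,K,P=snap('wrist'); cv2.imwrite('pics/w11raw.png',im); np.savez('w11.npz',K=K,P=P,T=T)
print(lm('wrist',P,'driver'),lm('wrist',P,'stand_hole'),'hole px',proj(K,P,[.5555,-.154,.095]),'tip px',proj(K,P,T[:3,3]+T[:3,:3]@[.1137,.0012,-.0017]))
g=cv2.cvtColor(im,cv2.COLOR_BGR2GRAY); u,v=proj(K,P,[.5555,-.154,.095]).astype(int); print(u,v); np.set_printoptions(linewidth=200); print(g[v-20:v+21:2,u-26:u+27:2])
E
```

```text
[[-0.003   0.0595 -0.9982  0.5526]
 [ 0.0024 -0.9982 -0.0595 -0.1505]
 [-1.     -0.0026  0.0028  0.223 ]
 [ 0.      0.      0.      1.    ]] 20.65
[(0.93, array([ 0.5551, -0.151 ,  0.1106]))] [(0.74, array([ 0.5544, -0.1542,  0.0952]))] hole px [258.37802149 180.23887504] tip px [255.0300754 186.5197596]
258 180
[[ 79  77  79  75  88 108 124 126 126 124 124 124 126 126 126 126 124 127 126 127 126 124 123 126 125 127 128]
 [ 79  77  80  77  76 100 125 122 127 128 126 124 125 129 125 128 125 127 124 128 128 127 126 125 128 128 127]
 [ 78  79  80  76  78  98 125 127 125 125 126 125 124 126 126 126 128 126 127 125 128 127 129 127 127 127 128]
 [ 75  82  79  78  78 100 125 125 128 127 126 122 111 100  93  97 106 125 129 127 125 129 127 128 127 127 127]
 [ 77  78  78  76  76 101 124 126 125 121 100  93  95 101  98  98  91  85 105 127 125 125 126 128 127 128 127]
 [ 74  77  79  76  75  98 127 125 122 100 100 101  98  98  95  99 103 100  88 103 129 126 127 125 128 126 127]
 [ 79  78  79  73  75  99 124 123 105 101 104 103 105 101 100  97  99  98  97  85 105 127 126 125 125 127 129]
 [ 78  76
[... 845 characters left out ...]
  91 104 126 125 126 126 125 125]
 [ 75  78  99 125 114 125 125 118 105  65  69  69  68  65  91 127 106  81  92 102 127 125 126 125 125 126 126]
 [123 121 116 121 121 123 123 121  95  66  68  71  67  67  73  93  97  97 112 125 125 124 127 127 128 129 127]
 [126 121 124 123 126 121 125 124 108  63  70  71  68  66  63 107 112 123 126 128 121 123 125 127 125 127 126]
 [123 125 124 124 122 125 113  84  52  36  37  40  43  39  40  56  86 127 126 126 123 125 125 124 124 126 125]
 [123 124 124 123 114  70  37  62  85  84  86  87  82  85  86  84  61  40  75 117 126 125 126 123 123 124 127]
 [125 122 116  65  42  48  65  66  77  90  89  85  90  87  89  90  91  86  71  44  74 125 122 126 125 124 125]]
```

Hole px about (259.5,180), blade at (255.5,185), so I shift 3 mm along the tool's y and 1 mm along its -z and lower through the hole.

Call:
{"name": "carry_out", "arguments": {
  "motion": [0,0,0,0,0.002,-0.001,1,0,0.2,0,0.003,0.001,0,1,0,0,0,0,0,0,1]
}}

```text
time_s: 21.1
eef_pos: [0.5543, -0.1532, 0.2203]
eef_rot: [0.021, 0.707, 0.022, -0.706]
wrist_force: [0.7, -0.1, -1.7]
opening: 0.304
```

Call:
{"name": "carry_out", "arguments": {
  "motion": [0,0,0,0.01,0,0,1,0,0,0,0.01,0,0,1,0,0,0,0.01,0,0,1]
}}

```text
time_s: 21.4
eef_pos: [0.5551, -0.1537, 0.1895]
eef_rot: [0.021, 0.708, 0.022, -0.705]
wrist_force: [-1.2, -0.1, -1.4]
opening: 0.294
```

```bash
python3 - <<'E'
from h import *
T,o=tool(); print(np.round(T,4),o['time_s'],o['wrist_force'])
t=T[:3,3]+T[:3,:3]@[.1137,.0012,-.0017]; print('tip',t,'needs tool',T[:3,:3].T@(np.array([.5555,-.1546,t[2]])-t))
E
```

```text
[[ 3.700e-03  6.020e-02 -9.982e-01  5.551e-01]
 [ 9.000e-04 -9.982e-01 -6.020e-02 -1.537e-01]
 [-1.000e+00 -7.000e-04 -3.800e-03  1.895e-01]
 [ 0.000e+00  0.000e+00  0.000e+00  1.000e+00]] 21.4 [-1.18590063 -0.13310217 -1.36778722]
tip [ 0.55726315 -0.15466728  0.07582053] needs tool [-6.48606927e-06 -1.73327181e-04  1.75588536e-03]
```

Through the hole freely; on down to near the collar's rest.

Call:
{"name": "carry_out", "arguments": {
  "motion": [0,0,0,0.01,0,0.001,1,0,0,0,0.012,0,0.0007,1,0,0,0,0.012,0,0,1,0,0,0,0.008,0,0,1]
}}

```text
time_s: 21.8
eef_pos: [0.552, -0.1531, 0.1416]
eef_rot: [0.02, 0.707, 0.022, -0.707]
wrist_force: [-0.4, 0.0, -1.5]
opening: 0.294
```

Call:
{"name": "carry_out", "arguments": {
  "motion": [0,0,0,0.006,0,0,1,0,0,0,0.003,0,0,1]
}}

```text
time_s: 22.0
eef_pos: [0.5515, -0.1528, 0.1315]
eef_rot: [-0.02, -0.706, -0.023, 0.707]
wrist_force: [-10.1, 5.4, 25.0]
opening: 0.303
```

```bash
python3 - <<'E'
from h import *
T,o=tool(); print(np.round(T,4),o['time_s'],o['wrist_force'])
E
```

```text
[[-0.0014  0.0601 -0.9982  0.5515]
 [ 0.0037 -0.9982 -0.0601 -0.1528]
 [-1.     -0.0037  0.0011  0.1315]
 [ 0.      0.      0.      1.    ]] 22.0 [-10.10851293   5.44328443  24.96453447]
```

Collar contacts at TCP z 0.1315, as predicted. I ease off and release.

Call:
{"name": "carry_out", "arguments": {
  "motion": [0,0,0,-0.0008,0,0,1,0,0,0,0,0,0,0.2,0,0,0,0,0,0,-0.3,0,0,0,0,0,0,-0.5,0,0,0,0,0,0,-0.5,0,0,0,0,0,0,-0.5]
}}

```text
time_s: 22.6
eef_pos: [0.5531, -0.1535, 0.1339]
eef_rot: [0.021, 0.708, 0.022, -0.706]
wrist_force: [-1.1, 0.1, 0.1]
opening: 0.748
```

```bash
python3 - <<'E'
from h import *
T,o=tool(); print(np.round(T,4),o['time_s'],o['wrist_force'],o['opening'])
for n in ('top','scene'):
    im,K,P=snap(n); print(n,lm(n,P,'driver'))
E
```

```text
[[ 0.0022  0.0602 -0.9982  0.5531]
 [ 0.0019 -0.9982 -0.0602 -0.1535]
 [-1.     -0.0017 -0.0023  0.1339]
 [ 0.      0.      0.      1.    ]] 22.6 [-1.10291899  0.07926792  0.13506445] 0.7481326308585008
top []
scene [(0.59, array([ 0.551 , -0.1555,  0.0173]))]
```

Call:
{"name": "carry_out", "arguments": {
  "motion": [0,0,0,-0.015,0,0,-0.5,0,0,0,-0.025,0,0,-0.5,0,0,0,-0.03,0,0,-0.5,0,0,0,-0.03,0,0,-0.5,0,0,0,-0.02,0,0,-0.5,0,0,0,0,0,0,-0.5]
}}

```text
time_s: 23.4
eef_pos: [0.5525, -0.1535, 0.2628]
eef_rot: [0.021, 0.708, 0.022, -0.706]
wrist_force: [0.7, 0.3, 0.5]
opening: 0.751
```

```bash
python3 - <<'E'
from h import *
T,o=tool(); print(T[:3,3],o['time_s'],o['wrist_force'],o['opening'])
for n in ('top','scene','wrist'):
    im,K,P=snap(n,n+'_end.png')
    for t in ('driver','stand_hole','cover_lip','caliper','plug_gauge','loupe','micrometer','ring_gauge'): print(n,t,lm(n,P,t)[:1])
    if n=='wrist':
        m=[r for r in ctrl.trace(n,'driver')][:1]
        y,x=np.nonzero(m[0]['pixels']); print(m[0]['conf'],x.min(),x.max(),y.min(),y.max())
        print('predicted upright handle: base',proj(K,P,[.5553,-.1547,.1]),'top',proj(K,P,[.5553,-.1547,.186]))
        g=cv2.cvtColor(im,cv2.COLOR_BGR2GRAY); u,v=proj(K,P,[.5553,-.1547,.188])
        c=cv2.HoughCircles(cv2.resize(g,None,fx=4,fy=4),cv2.HOUGH_GRADIENT,1,100,param1=60,param2=15,minRadius=18,maxRadius=60); print(c[0][:6]/4 if c is not None else None)
E
```

```text
[ 0.55250239 -0.15352489  0.26276693] 23.4 [0.67336369 0.2927122  0.47351726] 0.7510627624384449
top driver []
top stand_hole [(0.75, array([ 0.554 , -0.1491,  0.0957]))]
top cover_lip [(0.8, array([0.5471, 0.1358, 0.0693]))]
top caliper [(0.72, array([ 6.366e-01,  1.587e-01, -4.000e-04]))]
top plug_gauge [(0.66, array([ 0.4525,  0.142 , -0.0011]))]
top loupe [(0.82, array([ 0.5507, -0.0714,  0.001 ]))]
top micrometer [(0.65, array([ 0.6416, -0.1785, -0.    ]))]
top ring_gauge [(0.68, array([ 0.5377, -0.2416, -0.0063]))]
scene driver [(0.79, array([ 0.5504, -0.1539,  0.0174]))]
scene stand_hole [(0.73, array([ 0.554 , -0.1519,  0.0965]))]
scene cover_lip [(0.74, array([ 0.5403, -0.2403, -0.0009]))]
scene caliper []
scene plug_gauge [(0.63, array([0.4472, 0.1424, 0.0012]))]
scene loupe [(0.65, array([ 5.503e-01, -7.130e-02, -2.000e-04]))]
scene micrometer [(0.66, array([ 0.6364, -0.1752, -0.0025]))]
scene ring_gauge [(0.7, array([ 0.5374, -0.2374,  0.0008]))]
wrist driver [(0.86, array([ 0.5535, -0.1534,  0.0211]))]
wrist stand_hole [(0.57, array([ 0.556 , -0.159 ,  0.0959]))]
wrist cover_lip []
wrist caliper []
wrist plug_gauge [(0.61, array([0.4524, 0.1437, 0.001 ]))]
wrist loupe [(0.85, array([ 5.572e-01, -7.050e-02, -2.000e-04]))]
wrist micrometer [(0.75, array([ 0.6446, -0.1818, -0.0055]))]
wrist ring_gauge [(0.89, array([ 0.5414, -0.2409,  0.0015]))]
0.74 237 277 152 216
predicted upright handle: base [257.15973719 169.6672847 ] top [257.28585447 199.30770617]
[[256.875 200.875  12.875]
 [332.625 169.875  11.025]
 [ 10.125 149.875  14.3  ]
 [454.625 227.125  13.725]
 [266.375  69.375  12.6  ]
 [174.125 151.875  14.3  ]]
```

```bash
python3 -c "
from bench import ctrl
print(ctrl.hand_in())"
```

```text
the job is handed in; nothing more can be done
None
```

The job is handed in: cover pushed open, selector turned to its stop, screwdriver back in the stand. It took about 23.5 s of the 72 s.

**What I did**
- **Cover:** I pushed it with the shut fingers until it met the hard stop, at 22 N.
- **Selector:** I turned it a quarter turn clockwise with the blade in the slot. At the stop the torque rose to about 0.46 N m.
- **Driver:** I set it back through the hole until the collar touched at the expected height, then eased off, released and withdrew upward.

**Last checks**
- **Selector:** its slot edges lay at 103.9° and 103.4°, against 103.8° for the box's y axis. That is a quarter turn within about 0.5°.
- **Cover:** the lip was found 30 mm past the selector axis in the top view, and fully open would be 29 mm. The scene camera's answer for the lip was spurious (it pointed at the ring gauge), and the wrist camera did not show it.
- **Driver:** the handle top was within about 2 px of where it should be for an upright driver in the hole. Two cameras put the blade at 17 mm and 21 mm above the table, and resting on its collar it should be 18 mm. The top camera did not report the driver.
- **Bystanders:** all stayed within detection noise of where they started (a few mm).

**Checks that disagreed**
- Partway through the turn I misread one picture as 86° with the blade riding high in the slot. A line fit on that picture showed the slot already parallel to the box's y axis. I re-seated the blade and turned against the stop again.
- That picture also showed the blade about 17° off the slot's line, more than the slot's play should allow. I did not explain this.

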